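# Press the icon panels: load, lock, press, unlock, lay out to set

### The job

Take every rectangular icon panel out of the red tray, lay them flat side by side on the felt bed of the hand press, and turn the press's lock collar clockwise until its fin points at the white mark on the base. Then pull the press lever fully down to its stop once all is in place, let it come back up, turn the collar all the way back to its open stop, and move the panels to the plywood setting rack, flat and not on top of one another. Leave the round medallion in the red tray, and do not disturb the bottles and other things standing about.

Things in the scene. Friction and masses are not known exactly. Their poses are not given: they have to be found in the camera images.
- panel1: Small rectangular wooden icon panel with a metal picture plate on one face, 60 (its x) x 42 (its y) x 24 mm (its z), about 50 g. Origin at its middle, 12 mm from either face. Starts flat in the red tray; absent in some starts (2 or 3 are present). Either face may be up.
- panel2: Small rectangular wooden icon panel with a metal picture plate on one face, 60 (its x) x 42 (its y) x 24 mm (its z), about 50 g. Origin at its middle, 12 mm from either face. Starts flat in the red tray; absent in some starts (2 or 3 are present). Either face may be up.
- panel3: Small rectangular wooden icon panel with a metal picture plate on one face, 60 (its x) x 42 (its y) x 24 mm (its z), about 50 g. Origin at its middle, 12 mm from either face. Starts flat in the red tray; absent in some starts (2 or 3 are present). Either face may be up.
- medallion: Round wooden medallion, 44 mm across, 11 mm thick, lying in the red tray; to be left there. Origin at the centre of its underside.
- red_tray: Fixed shallow red cardboard tray, 250 (x) x 160 (y) mm outside, walls 4 mm thick, rim 18 mm above the table, inner floor 4 mm above the table. To the left or right of the press. Origin at the centre of its underside.
- rack: Fixed plywood setting rack with a cork top: a flat board 260 (x) x 160 (y) mm, its top 6 mm above its origin, a wooden batten 13 mm wide across each short end (top 18 mm above the origin), 234 mm (x) between battens; long sides open. On the side of the press away from the red tray. Origin at the centre of its underside.
- bed (a point): Centre of the press's grey felt bed, on its surface, 14 mm above the table. The bed is 85 (x) x 220 (y) mm, flush with the flat base plate around it (x -100 to +145, y -250 to +120 mm from here). Axes are the press's own: x away from the robot towards the lever's hinge, y to the left, z up.
- lever (a joint): The press lever: 0 raised at rest (leaning 15 degrees back from upright, away from the robot), 1.83 rad pulled down level over the bed to its stop. Sprung: it returns by itself if let go; it takes up to about 8 N at the handle bar. At the stop the 50 x 200 mm pressing plate, centred over the bed, clears 24 mm panels by about 1 mm.
- lever_hinge (a point): Point on the lever's hinge axis, in the middle, 51 mm above the bed, 115 mm beyond its centre in x. The axis runs along the press's y. Two hinge cheeks, tops 80 mm above the table, stand at y +-85 mm, 18 mm either way in x.
- lever_grip (a point): Middle of the lever's handle bar: round, 15 mm thick, along the press's y, 122 mm free between the lever arms, 175 mm from the hinge axis; gripped from above it turns in the fingers along the arc. Raised: 169 mm above and 45 mm beyond the hinge; at the stop: level with the hinge, 60 mm before the bed's centre. The pressing plate's edge is 35 mm from the bar's middle.
- collar (a joint): Lock collar: angle in rad, growing clockwise seen from above. 0 is its open stop (counter-clockwise); starts between 0.15 and 0.5; 1.35 is the locked mark (fin pointing at the white line); it can be turned past it, to 1.8. Stiff: it stays where it is left (about 0.12 N m).
- collar_axis (a point): Point on the collar's upright axis, 26 mm above the bed's surface. A fixed steel post 42 mm across stands in the collar, its top 56 mm above the table. The collar ring is 68 mm across, top 36 mm above the table.
- collar_fin (a point): Grip point in the middle of the collar's upright fin, 50 mm from its axis, 40 mm above the table. The fin is 10 mm thick, reaches radially from 28 to 64 mm from the axis, its top 56 mm and its lower edge 18 mm above the table; a white line runs along its top.
- lock_mark (a point): Middle of the white line on the base plate that the fin must point at, 75 mm from the collar's axis, on the base surface.
- jar: Low clear jar with a white lid, 44 mm across, 45 mm high, between robot and press; bystander. Origin at the centre of its underside.
- brush: Brush, 170 mm long, lying on the table between robot and press; bystander.
- varnish: Amber bottle, 48 mm across, 130 mm high, beyond the press; bystander.
- oil: Green bottle, 44 mm across, 110 mm high, beyond the press; bystander.
- wood_block: Wooden block 70 x 50 x 20 mm lying beyond the press; bystander.
- small_frame: Small empty wooden frame, 90 x 80 x 12 mm, lying beyond the press; bystander.
There are look-alikes about, which are no part of the job. Leave any turquoise look-alike of the panel3 alone.

How it is judged:
By the outcome, as a careful person would: the job done as asked, in the order asked, and still so for the second after the job is handed in, with the robot touching nothing.
Of panel1, panel2, panel3 only 2 to 3 are there at a start; the rules pass over those that are not, and their reading is None.
At some moment in a run one of panel1, panel2, panel3 may be knocked a few centimetres aside while the robot is not near it.
Once in a run the grip may slacken for a moment while it holds something.
It also fails if it takes over 210 s, if anything falls off the work surface, if the arm or the gripper's body presses on something with over 40 N, if the wrist force passes 120 N, or if a joint passes its speed limit or range.

### The arm

A 7-joint arm with a two-finger parallel gripper is mounted at the origin on the work surface. World frame = base frame: x ahead of the robot, y to its left, z up, the work surface at z = 0. Lengths are in mm, angles in rad, forces in N, time in s.
With the tool pointing down it reaches from about 400 to 875 mm from the base axis. Payload 4.4 kg.
Tool frame: the origin (TCP) lies on the centre line of the jaws, within the pads' length; the fingertips stand 14 mm ahead of it and the grasp point (between the pads) lies 5 mm behind it (tips_ahead is the distance from the TCP to the fingertips, in mm); z points along the fingers, y is the line along which they close (so a half turn about z gives the same grasp; the last joint's range is limited). The gripper opens to 85 mm and grips with 20 to 120 N. Pads are 22 mm wide; open, the fingers measure 114 mm over their backs; the gripper's body (76 mm by 85 mm) begins 54 mm behind the grasp point. The pads swing forward as they close: fully open they stand 13 mm farther back than shut.
Start: joints at [1.267, 0.628, 0.038, 1.517, -0.027, 0.996, -0.02], TCP at [153.144, -631.716, 245.313] pointing down, gripper open.
Joint ranges: [-3.06, 3.06], [-0.37, 2.12], [-1.25, 1.32], [0.18, 2.47], [-1.1, 4.24], [0.23, 1.98], [-2.94, 2.94]. Speed limits (rad/s): [2.57, 2.57, 3.14, 3.14, 3.14, 3.14, 3.14].

### API

Orientations are given as [roll, pitch, yaw] about the fixed x, y, z axes, in that order (R = Rz(yaw) Ry(pitch) Rx(roll)).
In Python, from cell import * gives the robot as it stands.
- The arm moves only by the tool move_arm, never from a script. Its argument "rows" is text: rows parted by semicolons, each of 7 numbers parted by spaces: the shift along the tool's x, y, z scaled (see below), then the turn, a rotation vector about the tool's x, y, z scaled (see below), then the closure, from -1 (fully open) to 1 (shut). A call has 1 to 12 rows; each row is the pose to reach, as a shift and turn from the pose commanded when the call began, along the tool's axes at that moment; what a row does not reach only later rows make up. The controller multiplies each number of a shift by 0.3 m and each number of a turn by pi/2 rad. A row lasts 1/12 s, in which the tool goes at most 41.7 mm and 7.16 degrees, less where a joint would pass 70% of its speed; a pose out of reach is approached as far as the arm can. A call with a number of a shift or a turn outside -1 to 1 is refused whole. A call with a gripper value outside its range is refused whole. The fingers move at their own pace and stop on an object; the grip force is fixed at half the most. Time passes only in rows, so rows that repeat a pose let the fingers close. It gives the time, the measured TCP pose, the force, the opening and the grip force at its end, in the units of the state.
- read_state(): the state, without advancing time (a new reading comes with each control period).
- get_image(name): name is "scene" or "side" or "wrist"; returns a dict with "img" (420x560x3 uint8, red, green, blue), "vfov" (degrees; the focal length in pixels is half the picture's height over the tangent of half this angle, whatever the lens; pixels are square), "cx", "cy" (the principal point, pixels), "extrinsics" (4x4, takes a point from camera to world coordinates); the wrist camera has in their place "T_tool_cam" (4x4, takes a point from camera to tool coordinates, whose origin is the TCP and whose axes are the flange's). Camera axes: x right, y up, looking along -z (the intrinsics and any distortion apply to the point x, -y, -z); pixel columns grow to the right and rows downward; lengths in mm; the calibration is good to about 2 mm. A picture is of the moment at which its call begins: read the wrist's pose just before it. There is no depth.
- finish_job(): hands the job in; it is judged then, once.
The state is a dict: "clock": time; "qpos": joint angles; "qd": joint speeds; "tau": joint torques, N m; "eef_pos": TCP position; "tool_rot": TCP orientation; "force": force on the tool from outside, world axes, zero at the start; "torque": the same for the moment, N m; "width": finger opening in mm; "gripper_force": force on a finger pad.
Only numpy, scipy, OpenCV 4.12 (cv2) and the standard library are available. Lean on these libraries where they do the work, as an engineer would, in place of code of your own. Each camera call takes 0.05 s, during which the arm holds its last target. There are 200 camera calls.

## Working session

There is one attempt and no reset: what is moved stays moved. The work goes in short steps, Python scripts to look and compute and a tool call to move; the robot and the scene stay as the last step left them, time stands still between calls to the robot, and variables do not carry over. Pictures are saved under pics/ and viewed, at most 14 in all, crops included, and the job is handed in when it is done.

Besides the shell and the picture viewer there is one more tool, called after ">>>" as a command line: name --argument value ..., lists and objects as JSON in quotes. move_arm: Moves the arm, as the interface text tells. Its arguments: {"type":"object","properties":{"rows":{"type":"string"}},"required":["rows"]}

```bash
mkdir -p pics; ls; python3 - <<'E'
from cell import *
import cv2
s=read_state();print(s)
for n in("scene","side"):
    d=get_image(n);cv2.imwrite(f"pics/{n}0.png",cv2.cvtColor(d["img"],cv2.COLOR_RGB2BGR));print({k:v for k,v in d.items() if k!="img"})
d=get_image("wrist");cv2.imwrite("pics/wrist0.png",cv2.cvtColor(d["img"],cv2.COLOR_RGB2BGR));print({k:v for k,v in d.items() if k!="img"})
E
```

```text
pics
{'clock': 0.0, 'qpos': array([ 1.26725548,  0.62932712,  0.03844036,  1.51838167, -0.02701339,
        0.99630121, -0.02000003]), 'qd': array([ 0.00039069, -0.0005116 ,  0.00024119, -0.00081158, -0.00187694,
        0.00108884, -0.00086136]), 'tau': array([-9.65282015e-04, -5.63404584e+01,  1.22634921e+00, -1.93443203e+01,
        1.11888262e-02,  1.05634847e-02,  1.13827326e-05]), 'eef_pos': array([ 152.97010624, -631.1207114 ,  244.39697989]), 'tool_rot': array([-3.13969316e+00,  1.22751599e-05,  2.37734525e-01]), 'force': array([0.58601793, 0.46395391, 0.53267672]), 'torque': array([-0.0436603 , -0.01098575,  0.00207671]), 'gripper_force': 0.0, 'width': 85.59287779575794}
{'vfov': 49.498535350615725, 'cx': 276.5469636085226, 'cy': 207.43591394944175, 'extrinsics': array([[-1.63838686e-01, -6.39978529e-01,  7.50722564e-01,
         1.49571383e+03],
       [ 9.86433895e-01, -9.83768983e-02,  1.31415966e-01,
         1.61456669e+02],
       [-1.02496393e-02,  7.62069202e-01,  6.47414455e-01,
         9.73700690e+02],
       [ 0.00000000e+00,  0.00000000e+00,  0.00000000e+00,
   
[... 194 characters left out ...]
5e+02],
       [-1.11941162e-01,  6.35961550e-01, -7.63558828e-01,
        -8.07347411e+02],
       [-1.04654430e-02,  7.67591168e-01,  6.40854331e-01,
         8.52548956e+02],
       [ 0.00000000e+00,  0.00000000e+00,  0.00000000e+00,
         1.00000000e+00]])}
{'vfov': 63.25015643540233, 'cx': 276.86058656711975, 'cy': 210.63973565167123, 'T_tool_cam': array([[-7.70855175e-04,  9.54206001e-01,  2.99149317e-01,
         7.66681478e+01],
       [ 9.99999609e-01,  6.06266450e-04,  6.42995916e-04,
         1.27768436e+00],
       [ 4.32186367e-04,  2.99149695e-01, -9.54206096e-01,
        -1.28798677e+02],
       [ 0.00000000e+00,  0.00000000e+00,  0.00000000e+00,
         1.00000000e+00]])}
```

View pics/scene0.png

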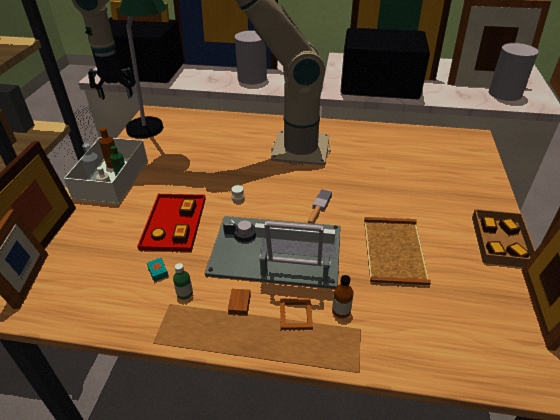

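View pics/side0.png

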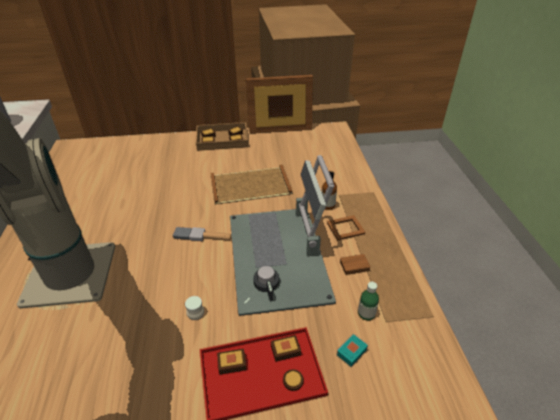

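The scene view shows the red tray with two panels at (187,207) and (180,233) and the medallion at (158,233). In the side view they are at (231,360), (286,347) and (292,380). Possible look-alikes are the turquoise panel, scene (157,269) / side (352,349), and the four in the dark box, scene (500,235) / side (222,134). Only the two panels in the red tray fit.

```bash
cat > h.py <<'E'
import numpy as np, cv2
from scipy.spatial.transform import Rotation as R
from cell import *
def cam(n):
    s=read_state(); d=get_image(n)
    if n=="wrist":
        T=np.eye(4);T[:3,:3]=R.from_euler('xyz',s["tool_rot"]).as_matrix();T[:3,3]=s["eef_pos"]
        d["E"]=T@d["T_tool_cam"]
    else: d["E"]=d["extrinsics"]
    d["f"]=210/np.tan(np.radians(d["vfov"]/2)); d["hsv"]=cv2.cvtColor(d["img"],cv2.COLOR_RGB2HSV)
    return d
def ray(d,p):
    v=np.array([(p[0]-d["cx"])/d["f"],-(p[1]-d["cy"])/d["f"],-1.]); return d["E"][:3,3],d["E"][:3,:3]@v
def plane(d,p,z):
    o,v=ray(d,p); return (o+v*(z-o[2])/v[2])
def proj(d,P):
    q=np.linalg.inv(d["E"])@np.append(P,1.); return np.array([d["cx"]-d["f"]*q[0]/q[2],d["cy"]+d["f"]*q[1]/q[2]])
def tri(a,p,b,q):
    o1,v1=ray(a,p);o2,v2=ray(b,q)
    t=np.linalg.lstsq(np.c_[v1,-v2],o2-o1,rcond=None)[0]
    A,B=o1+v1*t[0],o2+v2*t[1]; return (A+B)/2,np.linalg.norm(A-B)
def save(d,n,crop=None,k=1):
    i=d["img"] if crop is None else d["img"][crop[1]:crop[3],crop[0]:crop[2]]
    cv2.imwrite(f"pics/{n}.png",cv2.cvtColor(cv2.resize(i,None,fx=k,fy=k,interpolation=cv2.INTER_CUBIC),cv2.COLOR_RGB2BGR))
E
python3 - <<'E'
from h import *
np.set_printoptions(precision=1,suppress=True)
a=cam("scene");b=cam("side")
P=[((187,207),(231,360)),((180,233),(286,347)),((158,233),(292,380)),((157,269),(352,349))]
for p,q in P: print(plane(a,p,25),plane(b,q,25),tri(a,p,b,q))
for d in(a,b):
    h=d["hsv"];m=((h[...,0]<5)|(h[...,0]>174))&(h[...,1]>200)&(h[...,2]>90)
    m=cv2.morphologyEx(m.astype(np.uint8),cv2.MORPH_CLOSE,np.ones((25,25)))
    c=max(cv2.findContours(m,0,2)[0],key=cv2.contourArea);r=cv2.approxPolyDP(c,8,True)[:,0];print([plane(d,p,18)[:2] for p in r],r.tolist())
save(b,"sidecrop",(190,200,390,420),2.7)
print(read_state()["clock"])
E
```

```text
[ 437.4 -317.4   25. ] [ 426.7 -320.3   25. ] (array([ 428.1, -319.2,   19.3]), np.float64(5.270431423538585))
[ 557.9 -300.4   25. ] [ 549.1 -303.3   25. ] (array([ 550.9, -301.9,   19.9]), np.float64(4.0190170986727045))
[ 568.2 -366.5   25. ] [ 551.5 -380.5   25. ] (array([ 553.4, -373.9,   10.8]), np.float64(1.8079539875334627))
[ 707.5 -316.9   25. ] [ 693.3 -325.4   25. ] (array([ 697.2, -321. ,   14.6]), np.float64(3.86968319300094))
[array([ 379.2, -439.1]), array([ 619.8, -410.7]), array([ 604. , -255.2]), array([ 360.9, -283.8])] [[158, 194], [138, 245], [190, 247], [204, 195]]
[array([ 599.7, -258. ]), array([ 360.3, -284. ]), array([ 375.9, -436.1]), array([ 490.5, -449.6]), array([ 494.9, -424.7]), array([ 617.3, -412.5])] [[305, 329], [201, 350], [207, 419], [266, 419], [267, 406], [326, 393]]
0.25
```

View pics/sidecrop.png

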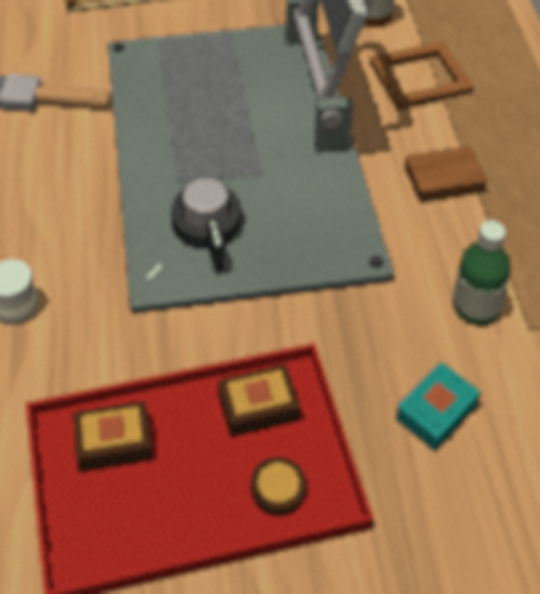

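The crop shows two gold-plated panels in the red tray at (112,432) and (258,395), the medallion at (278,485), and the turquoise look-alike outside the tray at (438,400). The fin is at (217,245) and the white mark at (154,271). Next I move the wrist camera above the area.

```bash
cat >> h.py <<'E'
np.set_printoptions(precision=1,suppress=True)
def go(pos,yaw,start=None):
    """row numbers that lead from the present (or given) pose to pos, tool down at yaw"""
    s=read_state()
    p0,r0=(s["eef_pos"],R.from_euler('xyz',s["tool_rot"])) if start is None else (np.array(start[:3]),R.from_euler('xyz',[np.pi,0,start[3]]))
    r1=R.from_euler('xyz',[np.pi,0,yaw])
    print("row",np.array2string(np.r_[r0.inv().apply(np.array(pos)-p0)/300,(r0.inv()*r1).as_rotvec()/(np.pi/2)],precision=4,suppress_small=True), "d",round(float(np.linalg.norm(np.array(pos)-p0))))
E
python3 -c "
from h import *
go((350,-420,330),.17)
go((560,-200,380),.1,(350,-420,330,.17))"
```

```text
row [ 0.804  -0.5306 -0.2833 -0.0005  0.      0.0432] d 301
row [ 0.814  -0.6043 -0.1667  0.     -0.      0.0446] d 308
```

>>> move_arm --rows "0.8 -0.53 -0.28 0 0 0.043 -1;0.8 -0.53 -0.28 0 0 0.043 -1;0.8 -0.53 -0.28 0 0 0.043 -1;0.8 -0.53 -0.28 0 0 0.043 -1;0.8 -0.53 -0.28 0 0 0.043 -1;0.8 -0.53 -0.28 0 0 0.043 -1;0.8 -0.53 -0.28 0 0 0.043 -1;0.8 -0.53 -0.28 0 0 0.043 -1;0.8 -0.53 -0.28 0 0 0.043 -1;0.8 -0.53 -0.28 0 0 0.043 -1"

```text
clock: 1.08
eef_pos: [348.9, -420.7, 329.4]
tool_rot: [3.141, 0.0, 0.171]
force: [-0.6, 0.1, -0.5]
width: 85.3
gripper_force: 0.0
```

>>> move_arm --rows "0.81 -0.6 -0.17 0 0 0.045 -1;0.81 -0.6 -0.17 0 0 0.045 -1;0.81 -0.6 -0.17 0 0 0.045 -1;0.81 -0.6 -0.17 0 0 0.045 -1;0.81 -0.6 -0.17 0 0 0.045 -1;0.81 -0.6 -0.17 0 0 0.045 -1;0.81 -0.6 -0.17 0 0 0.045 -1;0.81 -0.6 -0.17 0 0 0.045 -1;0.81 -0.6 -0.17 0 0 0.045 -1;0.81 -0.6 -0.17 0 0 0.045 -1;0.81 -0.6 -0.17 0 0 0.045 -1"

```text
clock: 2.0
eef_pos: [556.2, -205.2, 379.5]
tool_rot: [3.14, 0.003, 0.095]
force: [-0.2, -0.2, -0.5]
width: 85.4
gripper_force: 0.0
```

```bash
python3 -c "
from h import *
d=cam('wrist');save(d,'w1',k=1.4);print(d['E'][:3,3],read_state()['eef_pos'])"
```

```text
[ 633.1 -198.9  508.1] [ 556.1 -205.2  379.7]
```

View pics/w1.png

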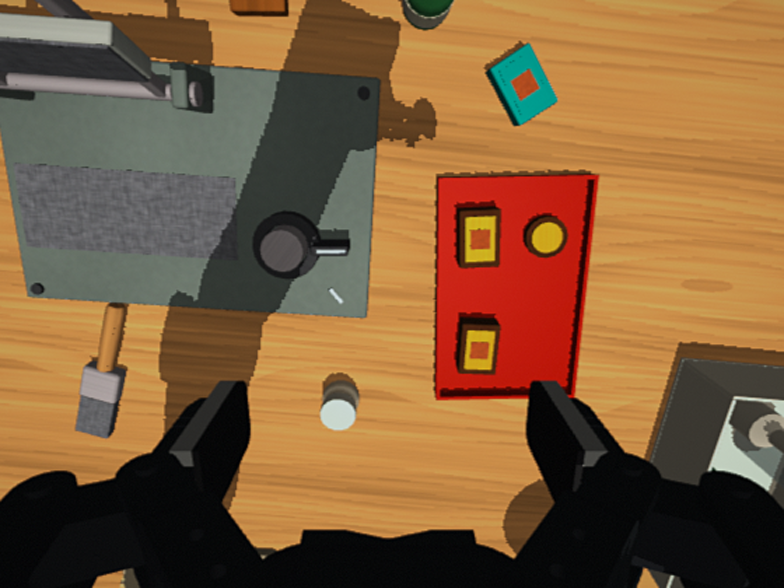

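The wrist view (scaled 1.4) shows panel plates at (480,238) and (480,349), the medallion at (546,236), and the turquoise look-alike outside. The base corners are (25,297), (367,317) and (379,80). The post top is at (283,249), the fin line runs (318–347,247), and the mark is at (336,296).

```bash
cat >> h.py <<'E'
def panels(d,z=28,box=None,lo=60,vis=False):
    """plates of the panels: yellow + orange-brown blobs, rectangle corners cast on z"""
    h=d["hsv"];m=((h[...,0]>=18)&(h[...,0]<=32)&(h[...,1]>150)&(h[...,2]>lo)).astype(np.uint8)
    out=[]
    for c in cv2.findContours(m,cv2.RETR_EXTERNAL,2)[0]:
        if cv2.contourArea(c)<150: continue
        hull=cv2.convexHull(c);W=np.array([plane(d,p[0],z)[:2] for p in hull],np.float32)
        (x,y),(w,l),a=cv2.minAreaRect(W); a=np.radians(a)
        if l>w: a+=np.pi/2;w,l=l,w
        out.append((np.array([x,y]),w,l,(a+np.pi/2)%np.pi-np.pi/2,cv2.contourArea(hull),c[:,0].mean(0)))
    return out
E
python3 - <<'E'
from h import *
d=cam("wrist")
for o in panels(d): print(o[0],"w %.1f l %.1f yaw %.3f A %.0f"%o[1:5],o[5]*1.4)
P=lambda u,v,z:plane(d,(u/1.4,v/1.4),z)[:2]
c=[P(25,297,14),P(367,317,14),P(379,80,14)]
for x in c: print(x)
e=c[0]-c[1];print("len",np.linalg.norm(e),"press y dir ang",np.arctan2(e[1],e[0])-np.pi/2)
e=c[2]-c[1];print("len",np.linalg.norm(e),"x dir ang",np.arctan2(e[1],e[0]))
print("bed", [P(*q,14) for q in((15,162),(236,178),(237,261),(25,247))])
print("post",P(283,249,56),"fin",P(318,247,56),P(347,247,56),"mark",P(336,296,14), P(329,289,14),P(343,303,14))
E
```

```text
[ 355.3 -330.3] w 109.8 l 14.7 yaw 1.479 A 392 [473.7 409.2]
[380.6 175.1] w 56.2 l 11.2 yaw 1.546 A 212 [ 26.8 351.8]
[ 428.2 -319.1] w 47.1 l 31.5 yaw 0.066 A 560 [477.9 351.6]
[ 558.1 -368.8] w 32.6 l 30.2 yaw -1.477 A 382 [546.  239.9]
[ 550.2 -301.5] w 47.4 l 30.9 yaw 0.143 A 696 [484.  235.3]
[ 606.9 -505.6] w 189.3 l 7.6 yaw 1.550 A 606 [701.5 202.8]
[ 720.7 -248.6] w 94.6 l 6.0 yaw -1.564 A 350 [446.4  48.2]
[ 756.1 -355.9] w 159.0 l 9.8 yaw 1.487 A 800 [567.3  15. ]
[438.2 178.2]
[ 450.  -193.7]
[ 690.1 -185.7]
len 372.13282034669487 press y dir ang 0.03163374233871208
len 240.24729040160756 x dir ang 0.03358316105777388
bed [array([581.2, 169.2]), array([586.2, -50.2]), array([500.2, -51.2]), array([494.4, 170.8])]
post [ 527.5 -107.9] fin [ 532.7 -141.4] [ 535.3 -169.2] mark [ 471.1 -158.2] [ 478.3 -150.2] [ 463.8 -166.3]
```

```bash
python3 -c "
from h import *
go((428.2,-319.2,130),1.64)"
```

```text
row [-0.4599  0.338   0.8341 -0.0003  0.0013 -0.9835] d 303
```

>>> move_arm --rows "-0.46 0.338 0.4 0 0 -0.98 -0.6;-0.46 0.338 0.4 0 0 -0.98 -0.6;-0.46 0.338 0.4 0 0 -0.98 -0.6;-0.46 0.338 0.4 0 0 -0.98 -0.6;-0.46 0.338 0.83 0 0 -0.98 -0.6;-0.46 0.338 0.83 0 0 -0.98 -0.6;-0.46 0.338 0.83 0 0 -0.98 -0.6;-0.46 0.338 0.83 0 0 -0.98 -0.6;-0.46 0.338 0.83 0 0 -0.98 -0.6;-0.46 0.338 0.83 0 0 -0.98 -0.6;-0.46 0.338 0.83 0 0 -0.98 -0.6;-0.46 0.338 0.83 0 0 -0.98 -0.6"

```text
clock: 3.1
eef_pos: [429.1, -318.2, 131.0]
tool_rot: [-3.14, 0.0, 1.603]
force: [-0.6, -0.1, 0.2]
width: 68.5
gripper_force: 0.0
```

```bash
python3 - <<'E'
from h import *
go((428.2,-319.2,130),1.64)
d=cam("wrist");save(d,"w2",k=1.4)
for o in panels(d): print(o[0],"w %.1f l %.1f yaw %.3f A %.0f"%o[1:5],o[5]*1.4)
E
```

```text
row [-0.0031 -0.0031  0.0033 -0.0007  0.0002 -0.0237] d 2
[ 550.2 -366.9] w 30.6 l 29.8 yaw 0.032 A 1123 [610.2 392. ]
[ 428.9 -319.4] w 46.9 l 30.6 yaw 0.062 A 2602 [377.5 308.9]
[ 550.7 -301.4] w 46.7 l 30.2 yaw 0.138 A 2738 [627.1 272.1]
[ 252.3 -326.6] w 83.6 l 10.3 yaw 1.510 A 1084 [ 41.1 303.7]
[ 327.1 -243. ] w 33.2 l 3.9 yaw 1.569 A 290 [170.9 138.4]
[ 540.6 -225.2] w 22.3 l 10.2 yaw 1.486 A 510 [637.8 114.7]
[ 527.1 -218.6] w 26.7 l 9.2 yaw 1.550 A 520 [610.3 100.3]
[ 318.8 -273.6] w 147.0 l 9.2 yaw -1.556 A 2530 [159.8 185.4]
[ 294.9 -268. ] w 134.6 l 14.6 yaw -1.570 A 3404 [111.2 190.5]
[ 280.2 -308.2] w 227.6 l 29.2 yaw 1.564 A 9583 [ 84.4 246. ]
```

View pics/w2.png

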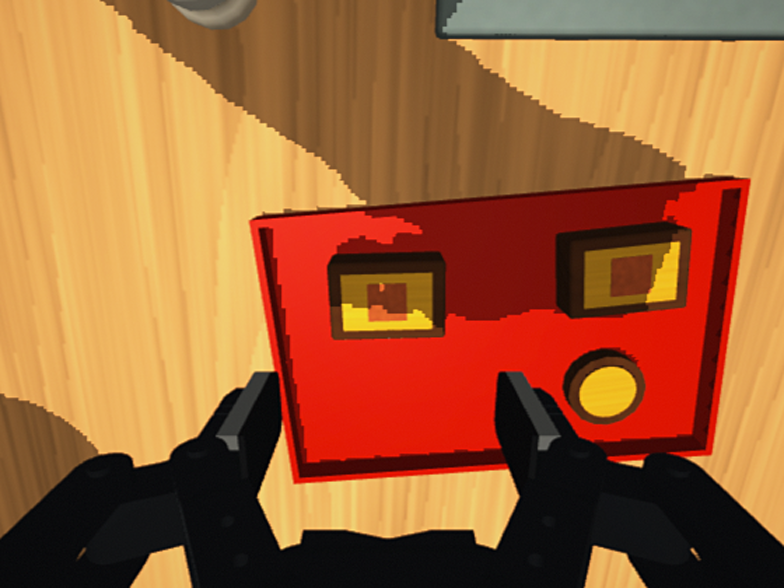

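The view (1.4x) confirms panel A at (378,309) and panel B at (627,272), matching the earlier estimates. I'll descend on A and grip it along its 60 mm length, since the tray wall is too close for the 42 mm side.

>>> move_arm --rows "-0.003 -0.002 0.1 0 0 -0.019 -0.6;-0.003 -0.002 0.2 0 0 -0.019 -0.6;-0.003 -0.002 0.3 0 0 -0.019 -0.6;-0.003 -0.002 0.373 0 0 -0.019 -0.6;-0.003 -0.002 0.373 0 0 -0.019 -0.6;-0.003 -0.002 0.373 0 0 -0.019 -0.6;-0.003 -0.002 0.373 0 0 -0.019 0;-0.003 -0.002 0.373 0 0 -0.019 0.3;-0.003 -0.002 0.373 0 0 -0.019 0.3;-0.003 -0.002 0.373 0 0 -0.019 0.3;-0.003 -0.002 0.373 0 0 -0.019 0.3;-0.003 -0.002 0.373 0 0 -0.019 0.3"

```text
clock: 4.15
eef_pos: [430.8, -318.4, 20.8]
tool_rot: [3.14, 0.002, 1.629]
force: [-0.9, 0.6, 6.1]
width: 58.5
gripper_force: 66.5
```

>>> move_arm --rows "0 0 -0.1 0 0 0 0.3;0 0 -0.25 0 0 0 0.3;0 0 -0.38 0 0 0 0.3;0 0 -0.38 0 0 0 0.3;0.2 0.02 -0.38 0 0 0.01 0.3;0.3 0.1 -0.38 0 0 0.016 0.3;0.4 0.16 -0.38 0 0 0.016 0.3;0.5 0.2 -0.38 0 0 0.016 0.3;0.6 0.25 -0.38 0 0 0.016 0.3;0.7 0.25 -0.38 0 0 0.016 0.3;0.7 0.25 -0.38 0 0 0.016 0.3;0.7 0.25 -0.38 0 0 0.016 0.3"

```text
clock: 5.15
eef_pos: [492.8, -101.4, 133.8]
tool_rot: [3.141, -0.0, 1.609]
force: [0.1, -0.9, -0.3]
width: 58.8
gripper_force: 65.6
```

```bash
python3 -c "
from h import *
go((539,94,130),1.603)"
```

```text
row [ 0.6449  0.1786  0.0131  0.0002 -0.0003  0.0037] d 201
```

>>> move_arm --rows "0.12 0.03 0 0 0 0.004 0.3;0.25 0.06 0 0 0 0.004 0.3;0.37 0.1 0 0 0 0.004 0.3;0.5 0.14 0 0 0 0.004 0.3;0.645 0.178 0 0 0 0.004 0.3;0.645 0.178 0 0 0 0.004 0.3;0.645 0.178 0 0 0 0.004 0.3;0.645 0.178 0.1 0 0 0.004 0.3;0.645 0.178 0.1 0 0 0.004 0.3"

```text
clock: 5.9
eef_pos: [537.2, 88.1, 100.3]
tool_rot: [-3.135, 0.003, 1.595]
force: [-0.6, -0.3, -1.3]
width: 58.6
gripper_force: 65.5
```

```bash
python3 - <<'E'
from h import *
s=read_state();print(s["eef_pos"],s["tool_rot"],s["width"])
d=cam("wrist");save(d,"w3",k=1.4)
R0=0.0325;c,sn=np.cos(R0),np.sin(R0)
for q in((42.5,110),(-42.5,110),(42.5,-110),(-42.5,-110)):
    print(q,proj(d,[540+c*q[0]-sn*q[1],60+sn*q[0]+c*q[1],14])*1.4)
E
```

```text
[537.2  88.1 100.3] [-3.1  0.   1.6] 58.617457884115815
(42.5, 110) [490.7 127.7]
(-42.5, 110) [290.9 129.6]
(42.5, -110) [468.8 541.2]
(-42.5, -110) [318.2 541.5]
```

View pics/w3.png

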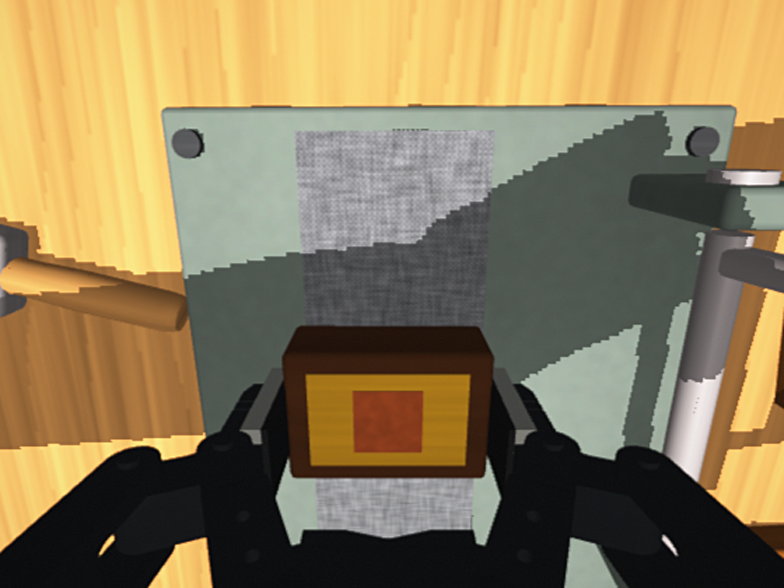

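The panel is held level. The bed corners at (296,130) and (494,130) agree with the estimate within about 1.5 mm, so I lower it.

>>> move_arm --rows "0.02 0.011 0.05 0 0 -0.005 0.3;0.02 0.011 0.1 0 0 -0.005 0.3;0.02 0.011 0.17 0 0 -0.005 0.3;0.02 0.011 0.21 0 0 -0.005 0.3;0.02 0.011 0.222 0 0 -0.005 0.3;0.02 0.011 0.222 0 0 -0.005 0.3"

```text
clock: 6.45
eef_pos: [542.3, 96.5, 36.5]
tool_rot: [-3.14, 0.001, 1.604]
force: [0.0, -0.6, 0.6]
width: 59.0
gripper_force: 65.6
```

>>> move_arm --rows "-0.008 -0.005 0.012 0 0 0 0.3;-0.008 -0.005 0.017 0 0 0 0.3;-0.008 -0.005 0.017 0 0 0 0.3"

```text
clock: 6.7
eef_pos: [541.5, 94.8, 32.2]
tool_rot: [3.141, 0.0, 1.605]
force: [-0.4, -1.2, -0.2]
width: 59.0
gripper_force: 65.6
```

Now I set it down, release and rise.

>>> move_arm --rows "0 0 0.004 0 0 0 0.3;0 0 0.004 0 0 0 0.3;0 0 0.004 0 0 0 -0.6;0 0 0.004 0 0 0 -0.65;0 0 0.004 0 0 0 -0.65;0 0 -0.05 0 0 0 -0.65;0 0 -0.15 0 0 0 -0.65;0 0 -0.25 0 0 0 -0.65;0 0 -0.3 0 0 0 -0.65;-0.1 0 -0.33 0 0 0 -0.65;-0.25 0 -0.33 0 0 0 -0.65;-0.25 0 -0.33 0 0 0 -0.65"

```text
clock: 7.7
eef_pos: [544.2, 10.9, 131.3]
tool_rot: [3.142, 0.007, 1.596]
force: [0.5, -2.0, -0.1]
width: 70.4
gripper_force: 0.0
```

```bash
python3 - <<'E'
from h import *
d=cam("wrist");save(d,"w4")
for o in panels(d,38):
  if 25<o[2]<40: print(o[0],"w %.1f l %.1f yaw %.3f A %.0f"%o[1:5],o[5])
go((550.6,-301.5,130),1.571+.12)
E
```

```text
[541.9  94.7] w 47.0 l 30.5 yaw 0.025 A 4003 [286.  89.]
row [-1.05   -0.0055  0.0077 -0.0003  0.0027 -0.0597] d 315
```

>>> move_arm --rows "-0.12 0 0 0 0 -0.06 -0.65;-0.25 0 0 0 0 -0.06 -0.65;-0.38 0 0 0 0 -0.065 -0.65;-0.5 0 0 0 0 -0.065 -0.65;-0.63 0 0 0 0 -0.067 -0.65;-0.75 0 0 0 0 -0.067 -0.65;-0.88 0 0 0 0 -0.067 -0.65;-1 0 0 0 0 -0.067 -0.65;-1 -0.005 0 0 0 -0.067 -0.65;-1 -0.005 0 0 0 -0.067 -0.65;-1 -0.005 0 0 0 -0.067 -0.65"

```text
clock: 8.67
eef_pos: [552.9, -278.4, 130.4]
tool_rot: [-3.141, -0.002, 1.711]
force: [0.1, 0.2, 0.6]
width: 70.7
gripper_force: 0.0
```

```bash
python3 - <<'E'
from h import *
d=cam("wrist")
for o in panels(d,28):
  if 25<o[2]<40: print(o[0],"w %.1f l %.1f yaw %.3f A %.0f"%o[1:5],o[5]); b=o
print(read_state()["eef_pos"],read_state()["tool_rot"])
go((550.6,-301.5,20),1.706)
E
```

```text
[ 555.8 -364.6] w 30.0 l 29.3 yaw 0.140 A 1004 [263.8 317.8]
[ 550.4 -301.3] w 46.7 l 30.1 yaw 0.129 A 2378 [267.  235.8]
[ 553.3 -277.4  130.6] [ 3.1 -0.   1.7]
row [-0.0788 -0.0202  0.3685  0.0001 -0.0011  0.0045] d 113
```

>>> move_arm --rows "-0.079 -0.02 0.05 0 0 0.005 -0.58;-0.079 -0.02 0.1 0 0 0.005 -0.58;-0.079 -0.02 0.2 0 0 0.005 -0.58;-0.079 -0.02 0.2 0 0 0.005 -0.58;-0.079 -0.02 0.2 0 0 0.005 -0.58"

```text
clock: 9.13
eef_pos: [549.8, -301.2, 69.8]
tool_rot: [-3.139, -0.003, 1.706]
force: [0.5, 0.4, 1.2]
width: 67.7
gripper_force: 0.0
```

```bash
python3 - <<'E'
from h import *
print(read_state()["eef_pos"],read_state()["tool_rot"])
go((550.6,-301.5,20),1.706)
E
```

```text
[ 549.8 -301.2   69.8] [-3.1 -0.   1.7]
row [-0.002   0.003   0.1658 -0.0017 -0.0019  0.0002] d 50
```

>>> move_arm --rows "-0.001 0.003 0.08 0 0 0 -0.58;-0.001 0.003 0.14 0 0 0 -0.58;-0.001 0.003 0.164 0 0 0 -0.58;-0.001 0.003 0.164 0 0 0 -0.58;-0.001 0.003 0.164 0 0 0 0;-0.001 0.003 0.164 0 0 0 0.3;-0.001 0.003 0.164 0 0 0 0.3;-0.001 0.003 0.164 0 0 0 0.3;-0.001 0.003 0.164 0 0 0 0.3"

```text
clock: 9.88
eef_pos: [552.3, -304.3, 23.0]
tool_rot: [3.14, 0.001, 1.703]
force: [1.0, 0.4, 6.6]
width: 58.6
gripper_force: 66.8
```

>>> move_arm --rows "0 0 -0.1 0 0 0 0.3;0 0 -0.25 0 0 0 0.3;0 0 -0.36 0 0 0 0.3;0 0 -0.36 0 0 0 0.3;0.1 0 -0.36 0 0 0.03 0.3;0.2 0 -0.36 0 0 0.06 0.3;0.32 0 -0.36 0 0 0.063 0.3;0.44 0 -0.36 0 0 0.063 0.3;0.56 0 -0.36 0 0 0.063 0.3;0.68 0 -0.36 0 0 0.063 0.3;0.8 0.01 -0.36 0 0 0.063 0.3;0.8 0.01 -0.36 0 0 0.063 0.3"

```text
clock: 10.88
eef_pos: [522.4, -56.1, 130.2]
tool_rot: [3.14, -0.006, 1.616]
force: [0.6, 1.2, -0.4]
width: 58.5
gripper_force: 66.0
```

```bash
python3 -c "
from h import *
go((542,24,90),1.603)"
```

```text
row [ 0.2631  0.0771  0.1354  0.0008 -0.0036  0.0082] d 92
```

>>> move_arm --rows "0.12 0.03 0 0 0 0.005 0.3;0.24 0.074 0 0 0 0.007 0.3;0.255 0.074 0 0 0 0.007 0.3;0.255 0.074 0.07 0 0 0.007 0.3;0.255 0.074 0.13 0 0 0.007 0.3;0.255 0.074 0.13 0 0 0.007 0.3;0.255 0.074 0.13 0 0 0.007 0.3"

```text
clock: 11.47
eef_pos: [541.5, 11.2, 90.0]
tool_rot: [-3.14, 0.0, 1.593]
force: [-1.0, 0.9, -0.6]
width: 58.7
gripper_force: 66.0
```

```bash
python3 - <<'E'
from h import *
s=read_state();print(s["eef_pos"],s["width"])
go((542,24,34),1.603)
d=cam("wrist")
for z in(38,90):
 for o in panels(d,z):
  if 25<o[2]<40: print(z,o[0],"w %.1f l %.1f yaw %.3f A %.0f"%o[1:5],o[5])
E
```

```text
[541.5  11.2  90. ] 58.735241861880034
row [ 0.0428  0.0029  0.1867 -0.0012  0.0001 -0.0061] d 57
38 [541.9  94.5] w 46.8 l 30.6 yaw 0.032 A 6091 [267.3  92.3]
90 [541.9   9.9] w 48.4 l 31.4 yaw 0.023 A 7314 [262.6 312.4]
```

>>> move_arm --rows "0.043 0.002 0.06 0 0 -0.005 0.3;0.043 0.002 0.12 0 0 -0.005 0.3;0.043 0.002 0.16 0 0 -0.005 0.3;0.043 0.002 0.178 0 0 -0.005 0.3;0.043 0.002 0.178 0 0 -0.005 0.3;0.043 0.002 0.178 0 0 -0.005 0.3"

```text
clock: 12.02
eef_pos: [542.8, 23.8, 37.6]
tool_rot: [3.141, 0.0, 1.6]
force: [0.3, -0.9, -1.2]
width: 59.0
gripper_force: 66.0
```

>>> move_arm --rows "0 0 0.01 0 0 0 0.3;0 0 0.013 0 0 0 0.3;0 0 0.013 0 0 0 0.3;0 0 0.013 0 0 0 -0.6;0 0 0.013 0 0 0 -0.65;0 0 0.013 0 0 0 -0.65;0 0 -0.1 0 0 0 -0.65;0 0 -0.2 0 0 0 -0.65;0 0 -0.3 0 0 0 -0.65;-0.1 0 -0.33 0 0 0 -0.5;-0.22 0 -0.33 0 0 0 -0.2;-0.33 0 -0.33 0 0 0 0"

```text
clock: 13.02
eef_pos: [546.3, -75.7, 137.6]
tool_rot: [3.139, 0.001, 1.603]
force: [0.2, -0.8, 0.1]
width: 43.3
gripper_force: 0.0
```

```bash
python3 - <<'E'
from h import *
d=cam("wrist")
for o in panels(d,38):
  if 25<o[2]<40: print(o[0],"w %.1f l %.1f yaw %.3f A %.0f"%o[1:5],o[5])
go((533.8,-157.5,130),1.698)
E
```

```text
[543.   26.4] w 46.9 l 30.0 yaw 0.032 A 4026 [283.1  54.7]
row [-0.238  -0.0434  0.024  -0.      0.0047 -0.0674] d 73
```

>>> move_arm --rows "-0.12 -0.03 0 0 0 -0.067 0;-0.23 -0.043 0 0 0 -0.067 0;-0.23 -0.043 0 0 0 -0.067 0;-0.23 -0.043 0 0 0 -0.067 0;-0.23 -0.043 0 0 0 -0.067 0"

```text
clock: 13.48
eef_pos: [534.7, -143.5, 136.2]
tool_rot: [3.141, -0.001, 1.706]
force: [0.2, 0.5, -0.6]
width: 42.6
gripper_force: 0.0
```

```bash
python3 - <<'E'
from h import *
s=read_state();print(s["eef_pos"],s["tool_rot"])
d=cam("wrist");save(d,"w5",k=1.4)
for P in([527.5,-107.9,56],[533.8,-157.5,56],[471.1,-158.2,14]): print(proj(d,P)*1.4)
E
```

```text
[ 534.7 -143.5  136.2] [ 3.1 -0.   1.7]
[381.6 238. ]
[381.1 342.6]
[269.4 299.8]
```

View pics/w5.png

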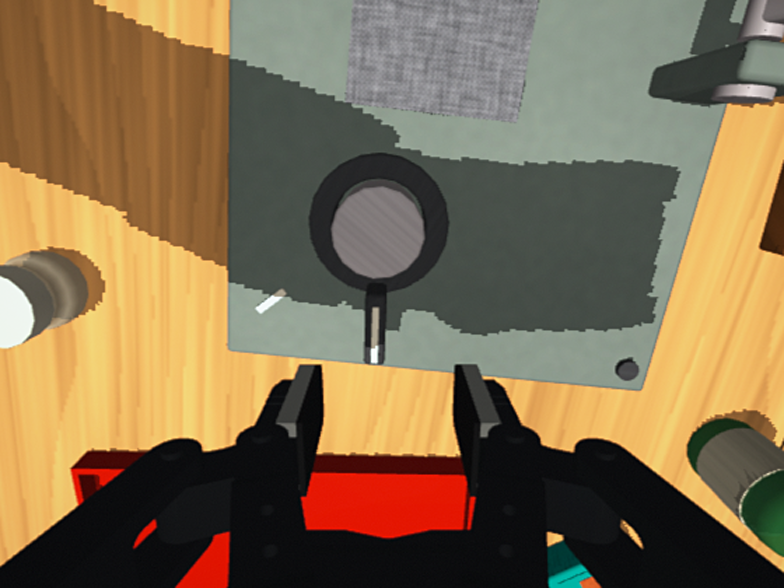

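The post top is at (378,231), the fin line runs (376,307)–(374,361), and the mark runs (258,311)–(285,292).

```bash
python3 - <<'E'
from h import *
d=cam("wrist")
P=lambda u,v,z:plane(d,(u/1.4,v/1.4),z)[:2]
post=P(378,231,56);f1=P(376,307,56);f2=P(374,361,56);m=P(271.3,301.5,14);m1=P(285,292,14);m2=P(258,311,14)
print(post,f1,f2,m)
for x in(f1,f2,m,m1,m2): e=x-post;print(np.linalg.norm(e),np.arctan2(e[1],e[0]))
E
```

```text
[ 525.7 -104.2] [ 529.3 -139.4] [ 531.9 -166.6] [ 472.4 -158.3]
35.35573640310485 -1.4669907145844558
62.71762297131301 -1.4714142344997014
75.9224859591674 -2.3480982019767946
66.28988508396952 -2.3405843352270708
85.50220048286192 -2.352404826229837
```

```bash
python3 - <<'E'
from h import *
go((530.8,-155.3,60),1.667)
E
```

```text
row [-0.0413 -0.0199  0.2541  0.0003 -0.0006  0.0264] d 77
```

>>> move_arm --rows "-0.041 -0.018 0 0 0 0.026 0;-0.041 -0.018 0 0 0 0.026 0;-0.041 -0.018 0.1 0 0 0.026 0;-0.041 -0.018 0.2 0 0 0.026 0;-0.041 -0.018 0.23 0 0 0.026 0;-0.041 -0.018 0.23 0 0 0.026 0;-0.041 -0.018 0.23 0 0 0.026 0"

```text
clock: 14.17
eef_pos: [531.1, -156.7, 67.3]
tool_rot: [-3.141, -0.0, 1.666]
force: [-0.1, -0.3, 0.3]
width: 42.6
gripper_force: 0.0
```

```bash
python3 - <<'E'
from h import *
s=read_state();print(s["eef_pos"],s["tool_rot"])
go((530.8,-155.3,38),1.667)
E
```

```text
[ 531.1 -156.7   67.3] [-3.1 -0.   1.7]
row [ 0.0047 -0.0004  0.0976 -0.0003 -0.0001 -0.0008] d 29
```

>>> move_arm --rows "0.004 0 0.05 0 0 0 0;0.004 0 0.097 0 0 0 0;0.004 0 0.097 0 0 0 0;0.004 0 0.097 0 0 0 0;0.004 0 0.097 0 0 0 0.5;0.004 0 0.097 0 0 0 0.9;0.004 0 0.097 0 0 0 0.9;0.004 0 0.097 0 0 0 0.9;0.004 0 0.097 0 0 0 0.9;0.004 0 0.097 0 0 0 0.9"

```text
clock: 15.0
eef_pos: [530.4, -156.2, 39.3]
tool_rot: [-3.141, 0.001, 1.666]
force: [-3.2, -0.5, 7.8]
width: 8.9
gripper_force: 58.3
```

```bash
cat >> h.py <<'E'
def arc(axis,th0,th1,n,r=None):
    """rows about the collar axis from the present pose; fin angle th0 -> th1 in n rows"""
    s=read_state();p0=s["eef_pos"].copy();r0=R.from_euler('xyz',s["tool_rot"]);A=np.array([*axis,p0[2]])
    for k in range(1,n+1):
        q=R.from_euler('z',(th1-th0)*k/n);p=A+q.apply(p0-A)
        print(np.round(np.r_[r0.inv().apply(p-p0)/300,(r0.inv()*q*r0).as_rotvec()/(np.pi/2)],3).tolist())
E
python3 - <<'E'
from h import *
s=read_state();print(s["eef_pos"],s["tool_rot"],s["width"],s["force"],s["torque"])
arc((526,-105.5),0,-.89,9)
E
```

```text
[ 530.4 -156.2   39.3] [-3.1  0.   1.7] 8.935185064165122 [-3.2 -0.5  7.8] [-0.   0.6  0.2]
[0.001, -0.017, 0.0, 0.0, 0.0, 0.063]
[0.004, -0.033, 0.0, 0.0, 0.0, 0.126]
[0.008, -0.05, 0.0, 0.0, 0.0, 0.189]
[0.014, -0.065, 0.0, 0.0, 0.0, 0.252]
[0.021, -0.08, 0.0, 0.0, 0.0, 0.315]
[0.03, -0.095, 0.0, 0.0, 0.0, 0.378]
[0.04, -0.108, 0.0, 0.0, 0.0, 0.441]
[0.051, -0.12, 0.0, 0.001, 0.0, 0.504]
[0.064, -0.131, 0.0, 0.001, 0.0, 0.567]
```

>>> move_arm --rows "0.001 -0.017 0 0 0 0.063 0.9;0.004 -0.033 0 0 0 0.126 0.9;0.008 -0.05 0 0 0 0.189 0.9;0.014 -0.065 0 0 0 0.252 0.9;0.021 -0.08 0 0 0 0.315 0.9;0.03 -0.095 0 0 0 0.378 0.9;0.04 -0.108 0 0 0 0.441 0.9;0.051 -0.12 0 0 0 0.504 0.9;0.064 -0.131 0 0 0 0.567 0.9;0.064 -0.131 0 0 0 0.567 0.9;0.064 -0.131 0 0 0 0.567 0.9"

```text
clock: 15.92
eef_pos: [488.4, -141.1, 39.3]
tool_rot: [-3.141, 0.002, 0.774]
force: [-4.9, -1.3, 10.3]
width: 9.0
gripper_force: 58.8
```

>>> move_arm --rows "0 0 0 0 0 0 0;0 0 0 0 0 0 0;0 0 0 0 0 0 0;0 0 -0.1 0 0 0 0;0 0 -0.2 0 0 0 0;-0.05 0 -0.3 0 0 0 0;-0.1 0 -0.35 0 0 0 0;-0.1 0 -0.35 0 0 0 0;-0.1 0 -0.35 0 0 0 0"

```text
clock: 16.67
eef_pos: [468.9, -161.9, 143.8]
tool_rot: [3.14, -0.001, 0.773]
force: [-0.1, 0.8, -0.0]
width: 43.2
gripper_force: 0.0
```

```bash
python3 - <<'E'
from h import *
d=cam("wrist");save(d,"w6",(140,60,420,270),2.8)
np.save("w6.npy",d["E"])
E
```

```text
(no output)
```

View pics/w6.png

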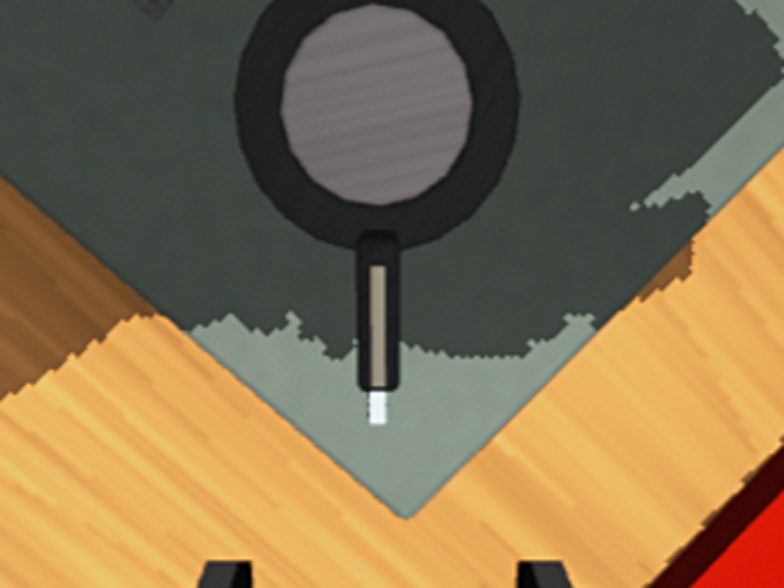

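The fin line at x=377 is collinear with the white mark at x=377, directly under the camera's centre column, so the collar is locked. Next is the lever.

```bash
python3 - <<'E'
from h import *
go((600,-50,320),1.2)
go((695,40,330),1.603,(600,-50,320,1.2))
E
```

```text
row [ 0.5719  0.0414 -0.5897  0.0003 -0.0005 -0.2708] d 247
row [ 0.3944  0.1864 -0.0333  0.      0.     -0.2566] d 131
```

>>> move_arm --rows "0 0 -0.13 0 0 -0.04 -0.8;0 0 -0.26 0 0 -0.08 -1;0.1 0.01 -0.38 0 0 -0.12 -1;0.25 0.02 -0.5 0 0 -0.16 -1;0.38 0.03 -0.59 0 0 -0.2 -1;0.5 0.04 -0.59 0 0 -0.24 -1;0.57 0.04 -0.59 0 0 -0.27 -1;0.57 0.04 -0.59 0 0 -0.27 -1;0.57 0.04 -0.59 0 0 -0.27 -1"

```text
clock: 17.47
eef_pos: [600.3, -46.4, 318.1]
tool_rot: [-3.139, -0.002, 1.205]
force: [0.1, -0.1, -0.6]
width: 85.7
gripper_force: 0.0
```

>>> move_arm --rows "0.1 0.05 -0.033 0 0 -0.07 -1;0.2 0.1 -0.033 0 0 -0.14 -1;0.3 0.15 -0.033 0 0 -0.2 -1;0.39 0.186 -0.033 0 0 -0.256 -1;0.39 0.186 -0.033 0 0 -0.256 -1;0.39 0.186 -0.033 0 0 -0.256 -1;0.39 0.186 -0.033 0 0 -0.256 -1"

```text
clock: 18.05
eef_pos: [692.6, 37.1, 328.2]
tool_rot: [-3.138, 0.002, 1.599]
force: [-0.1, -0.1, -0.7]
width: 85.2
gripper_force: 0.0
```

```bash
python3 - <<'E'
from h import *
s=read_state();print(s["eef_pos"],s["tool_rot"])
d=cam("wrist");save(d,"w7",k=1.4)
for y in(-61,0,61): print(proj(d,[701.4-.0325*y,65.2+y,234])*1.4)
a=cam("scene");b=cam("side");save(b,"s7",(260,130,380,280),4)
for y in(-61,0,61): print(proj(b,[701.4-.0325*y,65.2+y,234]),proj(a,[701.4-.0325*y,65.2+y,234]))
E
```

```text
[692.6  37.1 328.2] [-3.1  0.   1.6]
[406.6 366.3]
[407.6 249.6]
[408.7 112.3]
[331.6 184.2] [269.2 224.6]
[325.9 170.4] [294.5 226.7]
[320.6 157.8] [320.1 228.8]
```

View pics/w7.png

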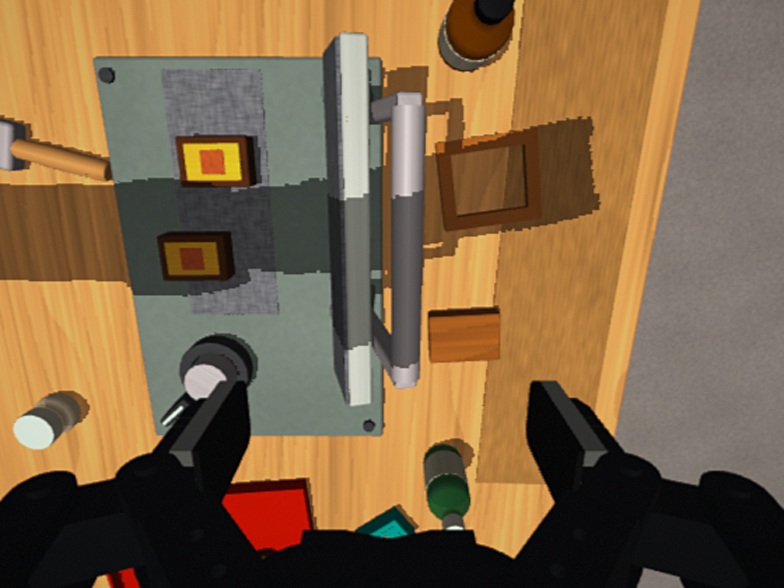

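The bar matches the prediction, running (405,100)–(405,385). However, panel B at (192,258) has been knocked towards the robot, off the bed edge; panel A at (212,161) is fine. I'll fix B first.

```bash
python3 - <<'E'
from h import *
d=cam("wrist")
for o in panels(d,38):
  if 25<o[2]<40: print(o[0],"w %.1f l %.1f yaw %.3f A %.0f"%o[1:5],o[5]*1.4)
go((600,10,320),1.6)
go((515,20,130),1.6,(600,10,320,1.6))
E
```

```text
[516.5  10. ] w 46.6 l 28.4 yaw 0.027 A 807 [195.  259.1]
[541.8  94.6] w 47.7 l 29.8 yaw 0.027 A 1034 [213. 163.]
row [-0.0807 -0.3126  0.0338 -0.0001  0.0007 -0.0007] d 97
row [ 0.0416 -0.2822  0.6333  0.      0.      0.    ] d 208
```

>>> move_arm --rows "0 -0.12 0 0 0 0 -1;-0.02 -0.24 0 0 0 0 -0.65;-0.04 -0.36 0 0 0 0 -0.65;-0.06 -0.48 0.05 0 0 0 -0.65;-0.073 -0.57 0.15 0 0 0 -0.65;-0.073 -0.589 0.28 0 0 0 -0.65;-0.073 -0.589 0.41 0 0 0 -0.65;-0.073 -0.589 0.53 0 0 0 -0.65;-0.073 -0.589 0.66 0 0 0 -0.65;-0.073 -0.589 0.66 0 0 0 -0.65;-0.073 -0.589 0.66 0 0 0 -0.65"

```text
clock: 19.17
eef_pos: [516.3, 10.7, 131.2]
tool_rot: [-3.138, 0.0, 1.6]
force: [0.8, -0.4, 0.1]
width: 70.5
gripper_force: 0.0
```

```bash
python3 - <<'E'
from h import *
d=cam("wrist")
for o in panels(d,38):
  if 25<o[2]<40: print(o[0],"w %.1f l %.1f yaw %.3f A %.0f"%o[1:5],o[5]*1.4); b=o
print(read_state()["eef_pos"])
E
```

```text
[516.7   9.7] w 46.6 l 29.8 yaw 0.030 A 2743 [381.9 326.4]
[542.1  94.5] w 46.7 l 30.1 yaw 0.029 A 3926 [474.4 132.7]
[518.1  11.1 133. ]
```

>>> move_arm --rows "-0.003 -0.003 0.1 0 0 0 -0.65;-0.003 -0.003 0.2 0 0 0 -0.65;-0.003 -0.003 0.28 0 0 0 -0.65;-0.003 -0.003 0.332 0 0 0 -0.65;-0.003 -0.003 0.332 0 0 0 -0.65;-0.003 -0.003 0.332 0 0 0 -0.65;-0.003 -0.003 0.332 0 0 0 0;-0.003 -0.003 0.332 0 0 0 0.3;-0.003 -0.003 0.332 0 0 0 0.3;-0.003 -0.003 0.332 0 0 0 0.3;-0.003 -0.003 0.332 0 0 0 0.3"

```text
clock: 20.13
eef_pos: [518.7, 10.4, 35.3]
tool_rot: [3.137, -0.0, 1.601]
force: [-0.1, -1.2, 7.1]
width: 58.5
gripper_force: 64.3
```

```bash
python3 - <<'E'
from h import *
s=read_state();print(s["eef_pos"],s["tool_rot"])
p=s["eef_pos"];go((p[0]+543-516.7,p[1]+27-9.7,p[2]),1.603)
E
```

```text
[518.7  10.4  35.3] [ 3.1 -0.   1.6]
row [ 0.055   0.0894  0.0004  0.0031 -0.     -0.0014] d 31
```

>>> move_arm --rows "0 0 -0.05 0 0 0 0.3;0 0 -0.05 0 0 0 0.3;0.055 0.082 -0.05 0 0 0 0.3;0.055 0.082 -0.05 0 0 0 0.3;0.055 0.082 -0.05 0 0 0 0.3;0.055 0.082 -0.02 0 0 0 0.3;0.055 0.082 -0.004 0 0 0 0.3;0.055 0.082 -0.004 0 0 0 0.3;0.055 0.082 -0.004 0 0 0 0.3"

```text
clock: 20.88
eef_pos: [540.7, 27.0, 34.4]
tool_rot: [3.141, 0.001, 1.601]
force: [-1.9, 0.0, 13.2]
width: 58.3
gripper_force: 68.8
```

>>> move_arm --rows "0 0 0 0 0 0 -0.6;0 0 0 0 0 0 -0.65;0 0 0 0 0 0 -0.65;0 0 -0.1 0 0 0 -0.65;0 0 -0.2 0 0 0 -0.65;0 0 -0.32 0 0 0 -0.65;0 0 -0.45 0 0 0 -0.65;0 0 -0.6 0 0 0 -0.8;0 0 -0.73 0 0 0 -1;0 0 -0.86 0 0 0 -1;0 0 -0.98 0 0 0 -1;0 0 -0.98 0 0 0 -1"

```text
clock: 21.88
eef_pos: [544.3, 28.1, 334.4]
tool_rot: [3.129, -0.001, 1.601]
force: [1.1, 0.8, 0.8]
width: 85.4
gripper_force: 0.0
```

```bash
python3 - <<'E'
from h import *
d=cam("wrist")
for o in panels(d,38):
  if 25<o[2]<40: print(o[0],"w %.1f l %.1f yaw %.3f A %.0f"%o[1:5],o[5]*1.4); b=o
print(read_state()["eef_pos"]);go((701.4,65.2,320),1.603)
E
```

```text
[541.2  27. ] w 45.7 l 29.1 yaw 0.026 A 827 [385.5 234.3]
[541.6  95.2] w 46.7 l 29.9 yaw 0.028 A 988 [369.1 146.3]
[542.8  27.7 331. ]
row [ 0.1092  0.5319  0.0406  0.0049 -0.     -0.0016] d 163
```

Both panels are on the bed, so I move over the bar.

>>> move_arm --rows "0.03 0.13 0 0.003 0 0 -1;0.06 0.26 0 0.005 0 0 -1;0.09 0.4 0 0.005 0 0 -1;0.109 0.53 0 0.005 0 0 -1;0.109 0.53 0.04 0.005 0 0 -1;0.109 0.53 0.04 0.005 0 0 -1;0.109 0.53 0.04 0.005 0 0 -1"

```text
clock: 22.52
eef_pos: [697.0, 64.7, 312.2]
tool_rot: [-3.127, 0.001, 1.602]
force: [-0.8, 0.0, 0.2]
width: 85.6
gripper_force: 0.0
```

```bash
python3 - <<'E'
from h import *
print(read_state()["eef_pos"],read_state()["tool_rot"]);go((701.4,65.2,231),1.603)
E
```

```text
[697.   64.7 312.2] [-3.1  0.   1.6]
row [ 0.0014  0.0186  0.2704 -0.0092  0.0006 -0.0009] d 81
```

>>> move_arm --rows "0.001 0.017 0.1 -0.005 0 0 -1;0.001 0.017 0.2 -0.009 0 0 -1;0.001 0.017 0.268 -0.009 0 0 -1;0.001 0.017 0.268 -0.009 0 0 -1;0.001 0.017 0.268 -0.009 0 0 -0.5;0.001 0.017 0.268 -0.009 0 0 0;0.001 0.017 0.268 -0.009 0 0 0.5;0.001 0.017 0.268 -0.009 0 0 0.9;0.001 0.017 0.268 -0.009 0 0 0.9;0.001 0.017 0.268 -0.009 0 0 0.9;0.001 0.017 0.268 -0.009 0 0 0.9;0.001 0.017 0.268 -0.009 0 0 0.9"

```text
clock: 23.52
eef_pos: [701.2, 65.5, 236.5]
tool_rot: [3.139, 0.001, 1.601]
force: [-7.3, -2.3, 8.0]
width: 13.1
gripper_force: 58.4
```

```bash
cat > lev.py <<'E'
from h import *
import sys
def lever(a0,a1,n):
    """rows along the bar's arc from lever angle a0 (present) to a1"""
    s=read_state();p0=s["eef_pos"];r0=R.from_euler('xyz',s["tool_rot"]);ux=np.array([np.cos(.0325),np.sin(.0325),0])
    B=lambda a:175*(np.sin(.2618-a)*ux+np.array([0,0,np.cos(.2618-a)]))
    for k in range(1,n+1):
        a=a0+(a1-a0)*k/n; print("%.2f"%a,np.round(r0.inv().apply(B(a)-B(a0))/300,3).tolist())
s=read_state();print(s["eef_pos"],s["tool_rot"],s["width"],s["force"])
lever(*map(float,sys.argv[1:3]),int(sys.argv[3]))
E
python3 lev.py 0 0.92 10
```

```text
[701.2  65.5 236.5] [3.1 0.  1.6] 13.114205491280268 [-7.3 -2.3  8. ]
0.09 [-0.0, -0.052, -0.012]
0.18 [-0.0, -0.106, -0.018]
0.28 [-0.0, -0.159, -0.02]
0.37 [-0.0, -0.213, -0.017]
0.46 [-0.001, -0.266, -0.009]
0.55 [-0.001, -0.318, 0.004]
0.64 [-0.001, -0.369, 0.021]
0.74 [-0.001, -0.417, 0.043]
0.83 [-0.001, -0.464, 0.07]
0.92 [-0.001, -0.508, 0.101]
```

>>> move_arm --rows "0 -0.052 -0.012 0 0 0 0.9;0 -0.106 -0.018 0 0 0 0.9;0 -0.159 -0.02 0 0 0 0.9;0 -0.213 -0.017 0 0 0 0.9;-0.001 -0.266 -0.009 0 0 0 0.9;-0.001 -0.318 0.004 0 0 0 0.9;-0.001 -0.369 0.021 0 0 0 0.9;-0.001 -0.417 0.043 0 0 0 0.9;-0.001 -0.464 0.07 0 0 0 0.9;-0.001 -0.508 0.101 0 0 0 0.9;-0.001 -0.508 0.101 0 0 0 0.9"

```text
clock: 24.43
eef_pos: [549.0, 61.2, 205.1]
tool_rot: [3.136, -0.0, 1.602]
force: [-5.7, 1.0, 12.6]
width: 12.4
gripper_force: 66.9
```

```bash
python3 lev.py 0.92 1.83 10
```

```text
[549.   61.2 205.1] [ 3.1 -0.   1.6] 12.35378493141374 [-5.7  1.  12.6]
1.01 [-0.0, -0.041, 0.034]
1.10 [-0.0, -0.078, 0.072]
1.19 [-0.0, -0.112, 0.113]
1.28 [-0.0, -0.142, 0.156]
1.38 [-0.0, -0.168, 0.203]
1.47 [-0.0, -0.189, 0.251]
1.56 [-0.0, -0.206, 0.302]
1.65 [-0.0, -0.219, 0.353]
1.74 [-0.0, -0.226, 0.406]
1.83 [-0.0, -0.229, 0.459]
```

>>> move_arm --rows "0 -0.041 0.034 0 0 0 0.9;0 -0.078 0.072 0 0 0 0.9;0 -0.112 0.113 0 0 0 0.9;0 -0.142 0.156 0 0 0 0.9;0 -0.168 0.203 0 0 0 0.9;0 -0.189 0.251 0 0 0 0.9;0 -0.206 0.302 0 0 0 0.9;0 -0.219 0.353 0 0 0 0.9;0 -0.226 0.406 0 0 0 0.9;0 -0.229 0.462 0 0 0 0.9;0 -0.229 0.465 0 0 0 0.9;0 -0.229 0.465 0 0 0 0.9"

```text
clock: 25.43
eef_pos: [480.6, 59.3, 63.6]
tool_rot: [3.14, 0.0, 1.602]
force: [-7.7, 2.7, 9.0]
width: 12.4
gripper_force: 77.4
```

>>> move_arm --rows "0 0 0.008 0 0 0 0.9;0 0 0.012 0 0 0 0.9;0 0 0.012 0 0 0 0.9"

```text
clock: 25.68
eef_pos: [480.7, 59.3, 60.8]
tool_rot: [3.14, 0.0, 1.602]
force: [-8.9, 2.9, 10.6]
width: 12.6
gripper_force: 77.5
```

```bash
python3 - <<'E'
from h import *
s=read_state();print(s["eef_pos"],s["force"],s["width"])
b=cam("side");save(b,"s8",(200,150,360,300),4)
E
```

```text
[480.7  59.3  60.8] [-8.9  2.9 10.6] 12.603191762892347
```

View pics/s8.png

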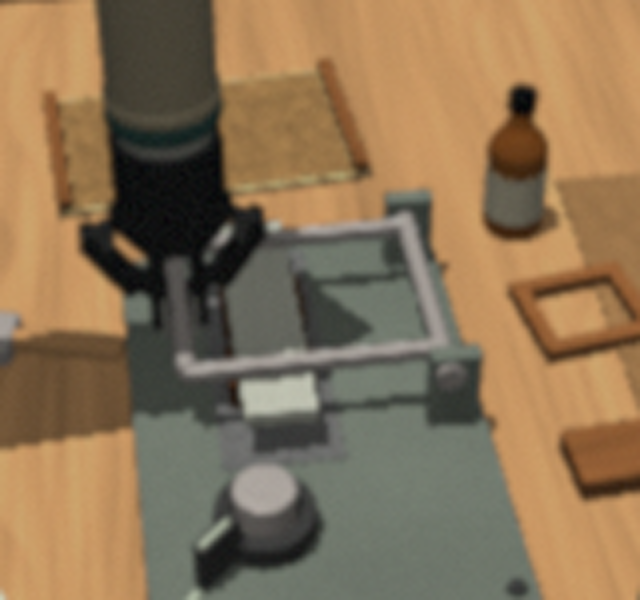

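```bash
python3 - <<'E'
from h import *
b=cam("side");a=cam("scene");ux=np.array([np.cos(.0325),np.sin(.0325),0]);uy=np.array([-ux[1],ux[0],0]);H=np.array([541.5,60,65])+115*ux
for an in(1.7,1.78,1.83):
    for y in(-68,68):
        P=H+175*(np.sin(.2618-an)*ux+np.array([0,0,np.cos(.2618-an)]))+y*uy
        print(an,y,(proj(b,P)-[200,150])*4, proj(a,P))
save(a,"a8",(200,200,360,300),4)
E
```

```text
1.7 -68 [191.2 351.1] [278.4 211.3]
1.7 68 [173.9 222.2] [324.3 214.9]
1.78 -68 [190.4 366.3] [278.5 214.5]
1.78 68 [173.3 237.1] [324.  218.1]
1.83 -68 [190.8 375.7] [278.6 216.6]
1.83 68 [173.6 246.2] [323.9 220.3]
```

>>> move_arm --rows "0 0 0.006 0 0 0 0.9;0 0 0.012 0 0 0 0.9;0 0 0.012 0 0 0 0.9"

```text
clock: 26.08
eef_pos: [480.5, 59.3, 57.9]
tool_rot: [3.14, 0.001, 1.602]
force: [-9.2, 2.5, 21.2]
width: 12.4
gripper_force: 80.1
```

>>> move_arm --rows "0 0 0.004 0 0 0 0.9;0 0 0.01 0 0 0 0.9;0 0 0.01 0 0 0 0.9"

```text
clock: 26.33
eef_pos: [480.6, 59.2, 56.3]
tool_rot: [3.139, 0.001, 1.602]
force: [-12.7, 1.3, 38.0]
width: 12.7
gripper_force: 82.0
```

The force climbs steeply to 38 N while z barely moves, so the lever is at its stop. I'll guide it back up.

```bash
python3 lev.py 1.83 0.86 10
```

```text
[480.6  59.2  56.3] [3.1 0.  1.6] 12.715089381601924 [-12.7   1.3  38. ]
1.73 [-0.0, 0.003, -0.056]
1.64 [-0.0, 0.012, -0.112]
1.54 [-0.0, 0.025, -0.167]
1.44 [-0.0, 0.045, -0.22]
1.34 [-0.0, 0.069, -0.272]
1.25 [-0.0, 0.098, -0.32]
1.15 [-0.0, 0.131, -0.366]
1.05 [-0.0, 0.169, -0.408]
0.96 [-0.0, 0.211, -0.446]
0.86 [-0.0, 0.256, -0.48]
```

>>> move_arm --rows "0 0.003 -0.056 0 0 0 0.9;0 0.012 -0.112 0 0 0 0.9;0 0.025 -0.167 0 0 0 0.9;0 0.045 -0.22 0 0 0 0.9;0 0.069 -0.272 0 0 0 0.9;0 0.098 -0.32 0 0 0 0.9;0 0.131 -0.366 0 0 0 0.9;0 0.169 -0.408 0 0 0 0.9;0 0.211 -0.446 0 0 0 0.9;0 0.256 -0.48 0 0 0 0.9;0 0.256 -0.48 0 0 0 0.9"

```text
clock: 27.25
eef_pos: [548.9, 61.1, 202.3]
tool_rot: [-3.126, 0.004, 1.602]
force: [-34.7, -1.0, 52.1]
width: 12.8
gripper_force: 75.0
```

```bash
python3 lev.py 0.86 0 10
```

```text
[548.9  61.1 202.3] [-3.1  0.   1.6] 12.759372006057378 [-34.7  -1.   52.1]
0.77 [-0.0, 0.042, -0.027]
0.69 [-0.0, 0.087, -0.05]
0.60 [-0.0, 0.133, -0.07]
0.52 [-0.0, 0.181, -0.085]
0.43 [0.0, 0.229, -0.097]
0.34 [0.0, 0.279, -0.104]
0.26 [0.0, 0.329, -0.106]
0.17 [0.0, 0.379, -0.105]
0.09 [0.0, 0.429, -0.099]
0.00 [0.0, 0.478, -0.089]
```

The down and up arcs differ by about 3 mm, which loads the grip, so I relax outward first.

>>> move_arm --rows "0 -0.006 -0.012 0 0 0 0.9;0 -0.006 -0.012 0 0 0 0.9"

```text
clock: 27.42
eef_pos: [552.1, 61.2, 205.0]
tool_rot: [-3.139, 0.002, 1.602]
force: [-19.6, -0.6, 29.9]
width: 12.1
gripper_force: 72.7
```

>>> move_arm --rows "0 -0.004 -0.008 0 0 0 0.9;0 0.038 -0.039 0 0 0 0.9;0 0.085 -0.066 0 0 0 0.9;0 0.133 -0.087 0 0 0 0.9;0 0.185 -0.103 0 0 0 0.9;0 0.238 -0.115 0 0 0 0.9;0 0.29 -0.122 0 0 0 0.9;0 0.344 -0.125 0 0 0 0.9;0 0.397 -0.123 0 0 0 0.9;0 0.44 -0.117 0 0 0 0.9;0 0.44 -0.117 0 0 0 0.9"

```text
clock: 28.33
eef_pos: [692.4, 65.2, 238.7]
tool_rot: [3.13, -0.001, 1.6]
force: [2.1, 0.3, 5.7]
width: 12.7
gripper_force: 63.7
```

>>> move_arm --rows "0 0.015 0.003 0 0 0 0.9;0 0.029 0.007 0 0 0 0.9;0 0.029 0.007 0 0 0 0.9;0 0.029 0.007 0 0 0 0;0 0.029 0.007 0 0 0 -0.5;0 0.029 0.007 0 0 0 -0.8;0 0.029 0.007 0 0 0 -0.8;0 0.029 -0.1 0 0 0 -0.8;0 0.029 -0.2 0 0 0 -0.8;0 0.029 -0.32 0 0 0 -0.8;0 0.029 -0.32 0 0 0 -0.8"

```text
clock: 29.25
eef_pos: [700.2, 65.9, 341.7]
tool_rot: [3.123, -0.002, 1.601]
force: [0.2, 0.5, 0.7]
width: 76.5
gripper_force: 0.0
```

```bash
python3 - <<'E'
from h import *
print(read_state()["eef_pos"])
d=cam("wrist");save(d,"w9",k=1.4)
for o in panels(d,38):
  if 25<o[2]<40: print(o[0],"w %.1f l %.1f yaw %.3f A %.0f"%o[1:5],o[5]*1.4); b=o
go((590,-40,330),1.2); go((490.4,-140.7,140),.774,(590,-40,330,1.2))
E
```

```text
[700.2  65.9 341.7]
[540.8  26.5] w 46.8 l 29.5 yaw 0.025 A 786 [206.2 277.9]
[541.8  94.8] w 47.7 l 30.5 yaw 0.028 A 950 [197.  194.9]
row [-0.3411 -0.3743  0.0223  0.009  -0.0026  0.2552] d 152
row [-0.4332 -0.1878  0.6333  0.     -0.      0.2712] d 237
```

View pics/w9.png

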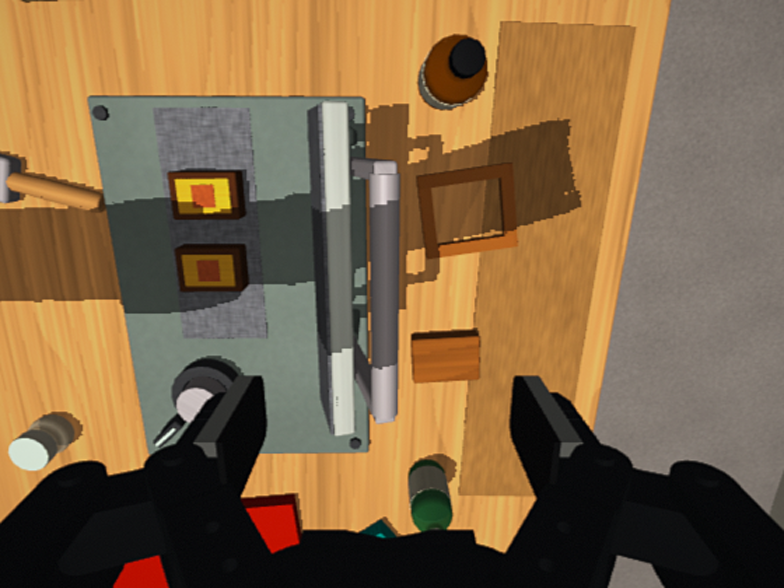

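The lever is raised again (bar at x≈385) and both panels are in place on the felt at (205,195) and (208,270). Back to the collar.

>>> move_arm --rows "-0.08 -0.1 0 0.008 0 0.05 -0.6;-0.17 -0.2 0 0.009 0 0.1 -0.3;-0.25 -0.3 0 0.009 0 0.15 0;-0.34 -0.374 0.02 0.009 0 0.2 0;-0.34 -0.374 0.02 0.009 0 0.255 0;-0.34 -0.374 0.02 0.009 0 0.255 0;-0.34 -0.374 0.02 0.009 0 0.255 0"

```text
clock: 29.88
eef_pos: [587.9, -40.0, 326.6]
tool_rot: [-3.133, 0.0, 1.203]
force: [-0.2, 1.3, -0.2]
width: 42.4
gripper_force: 0.0
```

>>> move_arm --rows "-0.1 -0.04 0.07 0 0 0.06 0;-0.2 -0.09 0.16 0 0 0.12 0;-0.3 -0.14 0.25 0 0 0.18 0;-0.4 -0.17 0.35 0 0 0.24 0;-0.433 -0.188 0.45 0 0 0.271 0;-0.433 -0.188 0.56 0 0 0.271 0;-0.433 -0.188 0.63 0 0 0.271 0;-0.433 -0.188 0.63 0 0 0.271 0;-0.433 -0.188 0.63 0 0 0.271 0"

```text
clock: 30.63
eef_pos: [487.5, -139.1, 137.7]
tool_rot: [-3.132, 0.004, 0.779]
force: [0.2, -0.4, -0.3]
width: 42.6
gripper_force: 0.0
```

```bash
python3 - <<'E'
from h import *
s=read_state();print(s["eef_pos"],s["tool_rot"])
go((488.4,-141.1,75),.774)
E
```

```text
[ 487.5 -139.1  137.7] [-3.1  0.   0.8]
row [-0.0016  0.0089  0.2088 -0.0061  0.0025  0.0029] d 63
```

>>> move_arm --rows "-0.002 0.008 0.1 -0.006 0.002 0.003 0;-0.002 0.008 0.2 -0.006 0.002 0.003 0;-0.002 0.008 0.28 -0.006 0.002 0.003 0;-0.002 0.008 0.325 -0.006 0.002 0.003 0;-0.002 0.008 0.325 -0.006 0.002 0.003 0;-0.002 0.008 0.325 -0.006 0.002 0.003 0;-0.002 0.008 0.325 -0.006 0.002 0.003 0.5;-0.002 0.008 0.325 -0.006 0.002 0.003 0.9;-0.002 0.008 0.325 -0.006 0.002 0.003 0.9;-0.002 0.008 0.325 -0.006 0.002 0.003 0.9;-0.002 0.008 0.325 -0.006 0.002 0.003 0.9"

```text
clock: 31.55
eef_pos: [488.1, -141.8, 42.6]
tool_rot: [3.139, -0.001, 0.772]
force: [-1.9, 2.2, 8.5]
width: 9.2
gripper_force: 58.3
```

```bash
python3 - <<'E'
from h import *
s=read_state();print(s["eef_pos"],s["tool_rot"],s["width"],s["force"])
arc((526,-105.5),0,.7,7)
E
```

```text
[ 488.1 -141.8   42.6] [ 3.1 -0.   0.8] 9.190904027907132 [-1.9  2.2  8.5]
[0.001, 0.017, 0.0, 0.0, 0.0, -0.064]
[0.003, 0.035, 0.0, 0.0, 0.0, -0.127]
[0.007, 0.052, 0.0, 0.0, 0.001, -0.191]
[0.013, 0.068, 0.0, 0.0, 0.001, -0.255]
[0.021, 0.084, 0.0, 0.0, 0.001, -0.318]
[0.03, 0.099, 0.0, 0.0, 0.001, -0.382]
[0.04, 0.113, 0.0, 0.0, 0.001, -0.446]
```

>>> move_arm --rows "0.001 0.017 0 0 0 -0.064 0.9;0.003 0.035 0 0 0 -0.127 0.9;0.007 0.052 0 0 0 -0.191 0.9;0.013 0.068 0 0 0 -0.255 0.9;0.021 0.084 0 0 0 -0.318 0.9;0.03 0.099 0 0 0 -0.382 0.9;0.04 0.113 0 0 0 -0.446 0.9;0.04 0.113 0 0 0 -0.446 0.9"

```text
clock: 32.22
eef_pos: [520.8, -157.0, 42.7]
tool_rot: [3.139, 0.0, 1.477]
force: [-2.3, 3.4, 9.2]
width: 9.1
gripper_force: 59.2
```

```bash
python3 - <<'E'
from h import *
s=read_state();print(s["eef_pos"],s["tool_rot"],s["width"],s["force"],s["torque"])
arc((526,-105.5),0,.7,8)
E
```

```text
[ 520.8 -157.    42.7] [3.1 0.  1.5] 9.06955422047095 [-2.3  3.4  9.2] [0.9 0.5 0.2]
[0.001, 0.015, 0.0, -0.0, 0.0, -0.056]
[0.002, 0.03, 0.0, -0.0, 0.0, -0.111]
[0.006, 0.045, 0.0, -0.0, 0.0, -0.167]
[0.01, 0.059, 0.0, -0.0, 0.001, -0.223]
[0.016, 0.073, 0.0, -0.0, 0.001, -0.279]
[0.023, 0.087, 0.0, -0.0, 0.001, -0.334]
[0.031, 0.099, 0.0, -0.0, 0.001, -0.39]
[0.04, 0.111, 0.0, -0.0, 0.001, -0.446]
```

>>> move_arm --rows "0.001 0.015 0 0 0 -0.056 0.9;0.002 0.03 0 0 0 -0.111 0.9;0.006 0.045 0 0 0 -0.167 0.9;0.01 0.059 0 0 0 -0.223 0.9;0.016 0.073 0 0 0 -0.279 0.9;0.023 0.087 0 0 0 -0.334 0.9;0.031 0.099 0 0 0 -0.39 0.9;0.031 0.099 0 0 0 -0.39 0.9"

```text
clock: 32.88
eef_pos: [551.2, -150.1, 42.7]
tool_rot: [3.139, 0.002, 2.089]
force: [-1.1, 4.0, 8.4]
width: 9.2
gripper_force: 58.9
```

```bash
python3 - <<'E'
from h import *
s=read_state();print(s["eef_pos"],s["tool_rot"],s["width"],s["force"],s["torque"])
arc((526,-105.5),0,.09,3)
E
```

```text
[ 551.2 -150.1   42.7] [3.1 0.  2.1] 9.229677472852089 [-1.1  4.   8.4] [1.  0.5 0.2]
[0.0, 0.005, 0.0, -0.0, 0.0, -0.019]
[0.0, 0.01, 0.0, -0.0, 0.0, -0.038]
[0.001, 0.015, 0.0, -0.0, 0.0, -0.057]
```

>>> move_arm --rows "0 0.005 0 0 0 -0.019 0.9;0 0.01 0 0 0 -0.038 0.9;0.001 0.014 0 0 0 -0.052 0.9;0.001 0.014 0 0 0 -0.052 0.9"

```text
clock: 33.22
eef_pos: [552.5, -149.4, 42.7]
tool_rot: [-3.14, 0.001, 2.16]
force: [-5.4, 2.8, 9.3]
width: 9.0
gripper_force: 67.5
```

>>> move_arm --rows "0 0.01 0 0 0 0 0.9;0 0.013 0 0 0 0 0.9;0 0.013 0 0 0 0 0.9"

```text
clock: 33.47
eef_pos: [552.6, -149.3, 42.6]
tool_rot: [-3.133, 0.0, 2.158]
force: [-11.8, -0.2, 15.9]
width: 9.1
gripper_force: 67.5
```

>>> move_arm --rows "0 -0.018 0 0 0 0.02 0.9;0 -0.018 0 0 0 0.02 0.5;0 -0.018 0 0 0 0.02 0;0 -0.018 0 0 0 0.02 0;0 -0.018 -0.1 0 0 0.02 0;0 -0.018 -0.2 0 0 0.02 -0.2;0 -0.018 -0.32 0 0 0.02 -0.5;0 -0.018 -0.32 0 0 0.02 -0.65"

```text
clock: 34.13
eef_pos: [556.8, -150.6, 143.1]
tool_rot: [3.134, 0.01, 2.134]
force: [0.5, 0.3, -0.1]
width: 70.5
gripper_force: 0.0
```

```bash
python3 - <<'E'
from h import *
s=read_state();print(s["eef_pos"],s["tool_rot"])
go((541,60,150),1.6)
b=cam("side");a=cam("scene")
save(a,"a10",(340,190,460,310),5);save(b,"b10",(190,150,320,290),4)
E
python3 -c "
import cv2,numpy as np
a=cv2.imread('pics/a10.png');b=cv2.imread('pics/b10.png');a=cv2.resize(a,None,fx=.6,fy=.6);b=cv2.resize(b,None,fx=.8,fy=.8)
h=max(a.shape[0],b.shape[0]);c=np.zeros((h,a.shape[1]+b.shape[1],3),np.uint8);c[:a.shape[0],:a.shape[1]]=a;c[:b.shape[0],a.shape[1]:]=b;cv2.imwrite('pics/ab10.png',c);print(c.shape)"
```

```text
[ 556.8 -150.6  143.1] [3.1 0.  2.1]
row [ 0.6215  0.3307 -0.0264  0.0065  0.0047  0.3402] d 211
(448, 776, 3)
```

View pics/ab10.png

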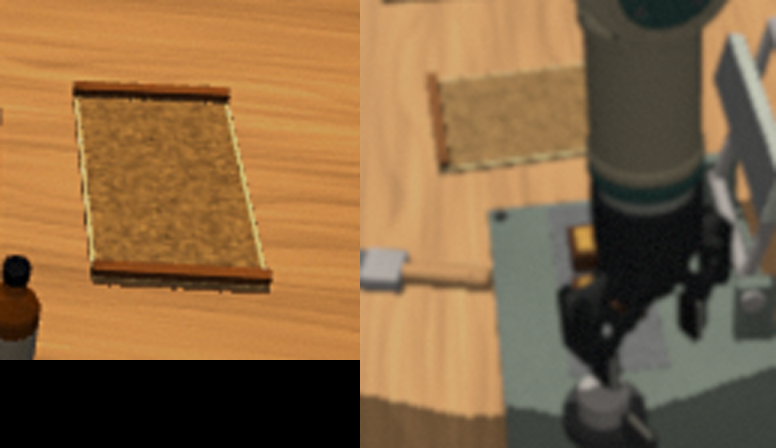

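The rack is seen in the scene crop with batten-top corners at (74,84), (230,90), (270,275) and (91,265). It is empty.

```bash
python3 - <<'E'
from h import *
a=cam("scene")
for z in(18,40):
  C=[plane(a,(340+u/3,190+v/3),z)[:2] for u,v in((74,84),(230,90),(270,273),(91,264))]
  print(z,C,np.mean(C,0),[np.linalg.norm(C[i]-C[i-1]) for i in range(4)])
b=cam("side")
# side view: near-left batten top corners in first side picture
for p in((212,178),(283,168),(290,195),(217,201)): print(plane(b,p,18)[:2])
E
```

```text
18 [array([396. , 249.8]), array([380.8, 410.1]), array([628.1, 429.1]), array([642.4, 269.7])] [511.8 339.7] [np.float64(247.19935025946938), np.float64(160.9794539931798), np.float64(248.0733426865862), np.float64(160.09712590031864)]
40 [array([421.3, 247.8]), array([406.5, 404.4]), array([648.1, 423. ]), array([662.1, 267.2])] [534.5 335.6] [np.float64(241.5088806779708), np.float64(157.2737456843475), np.float64(242.36275400964618), np.float64(156.41172857194832)]
[381.  374.9]
[631.7 404.1]
[634.9 247. ]
[397.7 245.4]
```

>>> move_arm --rows "0.1 0.06 -0.03 0.006 0.004 0.08 -0.65;0.2 0.12 -0.03 0.006 0.004 0.16 -0.65;0.3 0.18 -0.03 0.006 0.004 0.24 -0.65;0.42 0.24 -0.03 0.006 0.004 0.3 -0.65;0.52 0.3 -0.03 0.006 0.004 0.34 -0.65;0.621 0.33 -0.03 0.006 0.004 0.34 -0.65;0.621 0.33 -0.03 0.006 0.004 0.34 -0.65;0.621 0.33 -0.03 0.006 0.004 0.34 -0.65"

```text
clock: 35.0
eef_pos: [535.5, 62.4, 144.5]
tool_rot: [-3.129, -0.002, 1.605]
force: [0.5, -0.2, -0.1]
width: 70.4
gripper_force: 0.0
```

```bash
python3 - <<'E'
from h import *
d=cam("wrist")
for o in panels(d,38):
  if 25<o[2]<40: print(o[0],"w %.1f l %.1f yaw %.3f A %.0f"%o[1:5],o[5]*1.4)
print(read_state()["eef_pos"],read_state()["tool_rot"])
go((541.8,94.8,80),1.6)
E
```

```text
[541.   26.6] w 46.6 l 29.8 yaw 0.039 A 2195 [388.4 352.2]
[541.8  94.8] w 46.7 l 30.2 yaw 0.037 A 2840 [394.2 233.2]
[536.   60.  144.5] [-3.1 -0.   1.6]
row [ 0.1152  0.0255  0.2148 -0.0076 -0.0003  0.0011] d 74
```

>>> move_arm --rows "0.115 0.024 0 -0.007 0 0.001 -0.65;0.115 0.024 0 -0.007 0 0.001 -0.65;0.115 0.024 0.1 -0.007 0 0.001 -0.65;0.115 0.024 0.2 -0.007 0 0.001 -0.65;0.115 0.024 0.3 -0.007 0 0.001 -0.65;0.115 0.024 0.3 -0.007 0 0.001 -0.65;0.115 0.024 0.3 -0.007 0 0.001 -0.65"

```text
clock: 35.63
eef_pos: [541.0, 92.9, 54.2]
tool_rot: [-3.139, 0.0, 1.596]
force: [0.8, 0.3, 0.4]
width: 70.6
gripper_force: 0.0
```

```bash
python3 - <<'E'
from h import *
print(read_state()["eef_pos"],read_state()["tool_rot"])
go((541.8,94.8,33),1.6)
E
```

```text
[541.   92.9  54.2] [-3.1  0.   1.6]
row [ 0.0064  0.003   0.0707 -0.0017  0.0001 -0.0023] d 21
```

>>> move_arm --rows "0.006 0.003 0.04 0 0 0 -0.65;0.006 0.003 0.068 0 0 0 -0.65;0.006 0.003 0.068 0 0 0 -0.65;0.006 0.003 0.068 0 0 0 0;0.006 0.003 0.068 0 0 0 0.3;0.006 0.003 0.068 0 0 0 0.3;0.006 0.003 0.068 0 0 0 0.3;0.006 0.003 0.068 0 0 0 0.3;0.006 0.003 0.068 0 0 0 0.3"

```text
clock: 36.38
eef_pos: [543.6, 96.7, 36.1]
tool_rot: [3.139, -0.002, 1.598]
force: [-0.9, -1.0, 6.7]
width: 58.4
gripper_force: 65.1
```

```bash
python3 - <<'E'
from h import *
p=read_state()["eef_pos"]
go((p[0],p[1],130),1.6)
go((510,250,130),1.65,(p[0],p[1],130,1.6))
E
```

```text
row [ 0.0005  0.0009 -0.3131  0.0018 -0.001  -0.0013] d 94
row [ 0.514  -0.0971 -0.      0.      0.     -0.0318] d 157
```

>>> move_arm --rows "0 0 -0.1 0 0 0 0.3;0 0 -0.2 0 0 0 0.3;0 0 -0.32 0 0 0 0.3;0.05 0 -0.32 0 0 0 0.3;0.15 -0.02 -0.32 0 0 -0.02 0.3;0.27 -0.05 -0.32 0 0 -0.03 0.3;0.4 -0.08 -0.32 0 0 -0.05 0.3;0.514 -0.09 -0.32 0 0 -0.05 0.3;0.514 -0.09 -0.32 0 0 -0.05 0.3;0.514 -0.09 -0.32 0 0 -0.05 0.3;0.514 -0.09 -0.32 0 0 -0.05 0.3"

```text
clock: 37.3
eef_pos: [511.7, 249.0, 131.2]
tool_rot: [3.14, 0.0, 1.677]
force: [-0.2, -0.9, -0.9]
width: 58.2
gripper_force: 64.9
```

```bash
python3 - <<'E'
from h import *
s=read_state();print(s["eef_pos"],s["tool_rot"],s["width"])
d=cam("wrist");save(d,"w11",k=1.4)
for P in([396,249.8,18],[380.8,410,18],[628,429,18],[642,269.7,18]): print(proj(d,P)*1.4)
E
```

```text
[511.7 249.  131.2] [3.1 0.  1.7] 58.235050103139976
[166.8 270.5]
[118.  -99.5]
[702.  -79.4]
[637.  281.4]
```

View pics/w11.png

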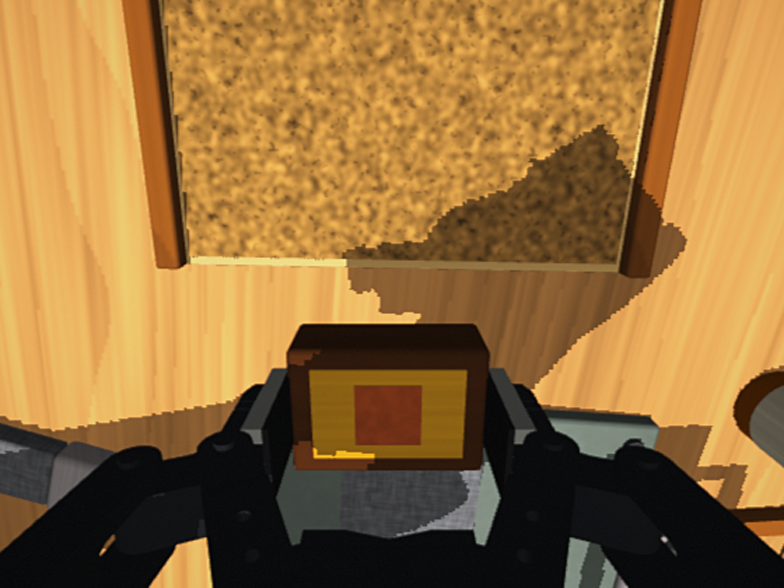

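Panel A is held. The rack's front corners, observed at (160,267) and (652,276), match the estimate; its centre is about (514,341) with yaw 0.08.

>>> move_arm --rows "0.13 0.012 0 0 0 0.013 0.3;0.26 0.025 0 0 0 0.013 0.3;0.38 0.037 0 0 0 0.013 0.3;0.421 0.041 0 0 0 0.013 0.3;0.421 0.041 0.1 0 0 0.013 0.3;0.421 0.041 0.2 0 0 0.013 0.3;0.421 0.041 0.3 0 0 0.013 0.3;0.421 0.041 0.3 0 0 0.013 0.3;0.421 0.041 0.3 0 0 0.013 0.3;0.421 0.041 0.3 0 0 0.013 0.3"

```text
clock: 38.18
eef_pos: [512.1, 376.5, 42.9]
tool_rot: [3.138, -0.002, 1.655]
force: [0.5, 0.2, 0.7]
width: 58.3
gripper_force: 64.9
```

```bash
python3 - <<'E'
from h import *
s=read_state();print(s["eef_pos"],s["tool_rot"],s["width"])
go((511,376,28.5),1.656)
E
```

```text
[512.1 376.5  42.9] [ 3.1 -0.   1.7] 58.294039808339804
row [-0.0014 -0.0039  0.0481  0.002  -0.0013 -0.0009] d 14
```

>>> move_arm --rows "0 0 0.03 0 0 0 0.3;0 0 0.045 0 0 0 0.3;0 0 0.047 0 0 0 0.3;0 0 0.047 0 0 0 0.3"

```text
clock: 38.52
eef_pos: [511.3, 377.0, 28.2]
tool_rot: [3.139, -0.002, 1.656]
force: [-0.2, 0.5, 0.4]
width: 58.0
gripper_force: 65.0
```

>>> move_arm --rows "0 0 0.004 0 0 0 0.3;0 0 0.006 0 0 0 0.3;0 0 0.006 0 0 0 0.3"

```text
clock: 38.77
eef_pos: [511.3, 377.0, 28.1]
tool_rot: [3.139, -0.001, 1.656]
force: [-2.5, -2.9, 14.0]
width: 58.0
gripper_force: 66.5
```

Contact, so I release, rise and go back to the bed.

>>> move_arm --rows "0 0 0 0 0 0 -0.5;0 0 0 0 0 0 -0.65;0 0 0 0 0 0 -0.65;0 0 -0.1 0 0 0 -0.65;0 0 -0.22 0 0 0 -0.65;0 0 -0.35 0 0 0 -0.65;-0.12 0 -0.38 0 0 0 -0.65;-0.25 0 -0.38 0 0 0.01 -0.65;-0.38 0 -0.38 0 0 0.02 -0.65;-0.5 0 -0.38 0 0 0.03 -0.65;-0.62 0 -0.38 0 0 0.035 -0.65;-0.74 0 -0.38 0 0 0.035 -0.65"

```text
clock: 39.77
eef_pos: [529.4, 153.9, 139.4]
tool_rot: [3.14, -0.001, 1.601]
force: [1.0, 0.3, -0.2]
width: 70.7
gripper_force: 0.0
```

```bash
python3 - <<'E'
from h import *
s=read_state();print(s["eef_pos"],s["tool_rot"])
go((541,26.6,130),1.6)
E
```

```text
[529.4 153.9 139.4] [ 3.1 -0.   1.6]
row [-0.4252  0.0258  0.0308  0.001  -0.0009  0.0006] d 128
```

>>> move_arm --rows "-0.13 0.008 0 0 0 0 -0.65;-0.26 0.016 0 0 0 0 -0.65;-0.39 0.024 0 0 0 0 -0.65;-0.41 0.025 0.03 0 0 0 -0.65;-0.41 0.025 0.03 0 0 0 -0.65;-0.41 0.025 0.03 0 0 0 -0.65"

```text
clock: 40.27
eef_pos: [540.5, 33.1, 129.9]
tool_rot: [3.141, -0.002, 1.6]
force: [-0.8, 1.2, -0.1]
width: 70.3
gripper_force: 0.0
```

```bash
python3 - <<'E'
from h import *
d=cam("wrist");s=read_state();print(s["eef_pos"],s["tool_rot"])
for o in panels(d,38):
  if 25<o[2]<40: print(o[0],"w %.1f l %.1f yaw %.3f A %.0f"%o[1:5],o[5]*1.4); go((*o[0],55),1.6); 
E
```

```text
[540.7  34.6 130.3] [ 3.1 -0.   1.6]
[541.   26.7] w 46.5 l 29.3 yaw 0.028 A 2667 [374.4 321.5]
row [-0.0269 -0.0002  0.2508  0.0009 -0.0019  0.0016] d 76
```

>>> move_arm --rows "-0.026 0 0.1 0 0 0 -0.65;-0.026 0 0.2 0 0 0 -0.65;-0.026 0 0.28 0 0 0 -0.65;-0.026 0 0.32 0 0 0 -0.65;-0.026 0 0.32 0 0 0 -0.65;-0.026 0 0.32 0 0 0 -0.65;-0.026 0 0.32 0 0 0 0;-0.026 0 0.32 0 0 0 0.3;-0.026 0 0.32 0 0 0 0.3;-0.026 0 0.32 0 0 0 0.3;-0.026 0 0.32 0 0 0 0.3"

```text
clock: 41.23
eef_pos: [542.4, 25.9, 36.0]
tool_rot: [3.137, -0.002, 1.601]
force: [-1.4, 0.8, 7.6]
width: 58.4
gripper_force: 65.1
```

>>> move_arm --rows "0 0 -0.12 0 0 0 0.3;0 0 -0.24 0 0 0 0.3;0 0 -0.33 0 0 0 0.3;0.1 0 -0.33 0 0 0 0.3;0.23 -0.01 -0.33 0 0 -0.01 0.3;0.36 -0.02 -0.33 0 0 -0.02 0.3;0.49 -0.03 -0.33 0 0 -0.03 0.3;0.62 -0.04 -0.33 0 0 -0.035 0.3;0.75 -0.05 -0.33 0 0 -0.035 0.3;0.85 -0.055 -0.33 0 0 -0.035 0.3;0.935 -0.055 -0.33 0 0 -0.035 0.3;0.935 -0.055 -0.33 0 0 -0.035 0.3"

```text
clock: 42.23
eef_pos: [514.5, 313.3, 135.1]
tool_rot: [3.138, -0.009, 1.664]
force: [-0.8, 1.6, 0.0]
width: 58.5
gripper_force: 65.1
```

```bash
python3 - <<'E'
from h import *
d=cam("wrist");s=read_state();print(s["eef_pos"],s["tool_rot"],s["width"])
for o in panels(d,30):
  if 25<o[2]<40: print(o[0],"w %.1f l %.1f yaw %.3f A %.0f"%o[1:5],o[5]*1.4)
go((517,306,45),1.656)
E
```

```text
[515.1 309.3 134.6] [ 3.1 -0.   1.7] 58.45410263096899
[512.  375.1] w 46.9 l 29.9 yaw 0.092 A 3214 [400.6 171.8]
[551.8 400. ] w 47.4 l 32.6 yaw 0.093 A 3241 [481.3 124.6]
row [-0.0129  0.0043  0.2986  0.002  -0.0031  0.0034] d 90
```

>>> move_arm --rows "-0.013 0.005 0.1 0 0 0 0.3;-0.013 0.005 0.2 0 0 0 0.3;-0.013 0.005 0.3 0 0 0 0.3;-0.013 0.005 0.34 0 0 0 0.3;-0.013 0.005 0.34 0 0 0 0.3;-0.013 0.005 0.34 0 0 0 0.3"

```text
clock: 42.78
eef_pos: [518.4, 300.6, 32.0]
tool_rot: [3.14, -0.001, 1.655]
force: [-0.1, 0.2, 0.2]
width: 58.3
gripper_force: 66.3
```

>>> move_arm --rows "0.005 0 0.008 0 0 0 0.3;0.01 0 0.014 0 0 0 0.3;0.01 0 0.016 0 0 0 0.3;0.01 0 0.016 0 0 0 0.3"

```text
clock: 43.12
eef_pos: [518.4, 305.1, 28.0]
tool_rot: [3.138, -0.003, 1.656]
force: [-0.3, -0.2, 4.3]
width: 58.2
gripper_force: 66.8
```

>>> move_arm --rows "0 0 0.002 0 0 0 0.3;0 0 0.002 0 0 0 -0.5;0 0 0.002 0 0 0 -0.65;0 0 0.002 0 0 0 -0.65;0 0 -0.1 0 0 0 -0.65;0 0 -0.22 0 0 0 -0.65;0 0 -0.35 0 0 0 -0.65;-0.12 0 -0.45 0 0 0 -0.65;-0.25 -0.05 -0.55 0 0 0.01 -0.65;-0.38 -0.1 -0.6 0 0 0.02 -0.65;-0.5 -0.15 -0.65 0 0 0.03 -0.65;-0.5 -0.15 -0.65 0 0 0.03 -0.65"

```text
clock: 44.12
eef_pos: [484.4, 145.0, 223.0]
tool_rot: [3.14, 0.003, 1.603]
force: [-0.5, -0.7, 0.3]
width: 70.6
gripper_force: 0.0
```

```bash
python3 - <<'E'
from h import *
d=cam("wrist");s=read_state();print(s["eef_pos"])
for o in panels(d,30):
  if 25<o[2]<40: print(o[0],"w %.1f l %.1f yaw %.3f A %.0f"%o[1:5],o[5]*1.4)
a=cam("scene")
i=np.vstack([cv2.resize(a["img"][120:330,60:480],(800,400))[:,:], ])
w=cv2.resize(d["img"][0:300],(373,200));b=cam("side")["img"]; i=np.vstack([i,np.hstack([w,cv2.resize(b[100:420,160:440],(427,200))[:, :427]])])
cv2.imwrite("pics/end.png",cv2.cvtColor(i,cv2.COLOR_RGB2BGR));print(i.shape)
E
```

```text
[484.4 143.5 223.3]
(600, 800, 3)
```

View pics/end.png

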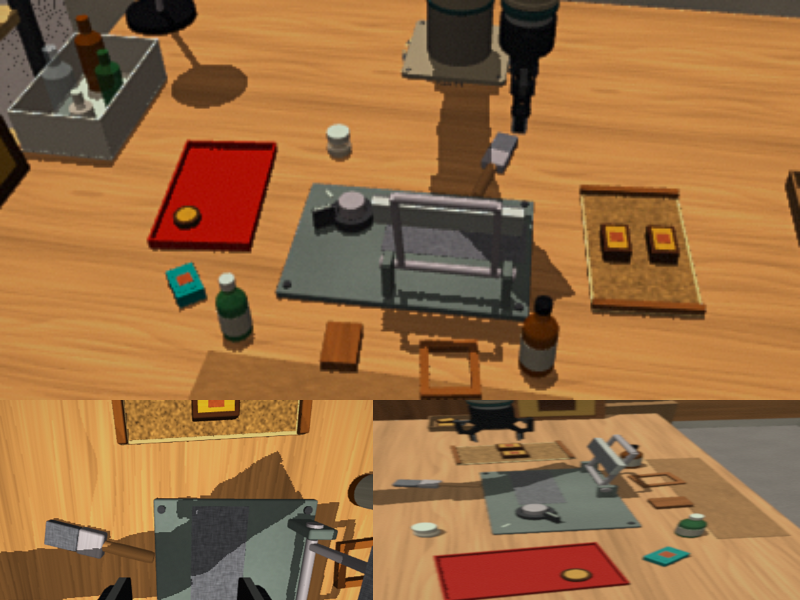

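Both panels lie flat on the rack at (615,240) and (661,242). The tray holds only the medallion, the lever is up, the collar is at its open stop, and nothing else has moved. I'll hand the job in.

```bash
python3 -c "
from cell import *
print(finish_job())"
```

```text
the job is handed in; nothing more can be done
None
```

The job is handed in, with no verdict shown: the two panels in the tray were laid on the bed and pressed once to the lever's stop with the collar locked, then moved flat and side by side to the rack, with the collar back at its open stop and the medallion left in the tray.

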